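# Pack the paint pots and latch the case

## Robot

A 7-joint arm with a two-finger parallel gripper is mounted at the origin on the work surface; the furniture and walls round the work are solid. World frame = base frame: x ahead of the robot, y to its left, z up, the work surface at z = 0. Lengths are in m, angles in rad, forces in N, time in s.
With the tool pointing down it reaches from about 0.425 to 0.875 m from the base axis. Payload 4.7 kg.
Tool frame: the origin (TCP) lies on the centre line of the jaws, within the pads' length; the fingertips stand ahead of it and the grasp point (between the pads) lies 8 mm behind it (ctrl.finger_overhang is the x of the fingertips in the tool frame, in m); x points along the fingers, z is the direction in which the jaws open and shut, and the axes are right-handed (so a half turn about x gives the same grasp; the last joint's range is limited). The gripper opens to 87 mm and grips with 3 to 60 N. Pads are 19 mm wide; open, the fingers measure 117 mm over their backs; the gripper's body (75 mm by 190 mm) begins 51 mm behind the grasp point.
Start: joints at [1.295, 0.321, -0.07, 1.45, 0.023, 1.371, -0.057], TCP at [0.186, -0.623, 0.234] pointing down, gripper open.
Joint ranges: [-2.86, 2.86], [-0.3, 2.09], [-1.38, 1.24], [0.06, 2.45], [-1.56, 4.7], [0.09, 2.05], [-2.69, 2.69]. Speed limits (rad/s): [2.57, 2.57, 3.14, 3.14, 3.14, 3.14, 3.14].

## Interface

Orientations are given as a rotation vector (axis times angle).
In Python, from bench import readout, viewer, job, nets, ctrl gives the robot as it stands.
- The arm moves only by the shell command python3 -m creep 'ROWS' [FORCE]. ROWS is JSON, a list of rows, each an object with "linear": the shift along the tool's x, y, z in m, a list of three; "twist": the turn, a rotation vector about the tool's x, y, z in degrees, a list of three; "fingers": the gripper's target within -1 to 1 (shut at 1, half-way at 0, fully open at -1). A call has 1 to 8 rows; each row is the pose to reach, as a shift and turn from the pose commanded when the call began, along the tool's axes at that moment; what a row does not reach only later rows make up. A row lasts 1/12 s, in which the tool goes at most 41.7 mm and 7.16 degrees, less where a joint would pass 70% of its speed; a pose out of reach is approached as far as the arm can. A call with a gripper value outside its range is refused whole. The fingers move at their own pace and stop on an object; FORCE is the grip in N (left out, the last holds). Time passes only in rows, so rows that repeat a pose let the fingers close. It gives the time, the measured TCP pose, the force and the opening at its end, in the units of the state.
- readout.get_state(): the state, without advancing time (a new reading comes with each control period).
- viewer.get_image(name): name is "scene" or "side" or "wrist"; returns (picture, depth): 384x512x3 uint8, red, green, blue; 384x512 float32, m along the optical axis (not along the pixel's ray), 0 where there is no reading.
- viewer.camera_params(name): a dict with "K" (3x3 intrinsics, pixels), "cam_to_world" (4x4, takes a point from camera to world coordinates). Camera axes: x right, y down, z forward; pixel columns grow to the right and rows downward; lengths in m; the calibration is good to about 2 mm. A picture is of the moment at which its call begins: read the wrist's pose just before it. camera_params takes no time and is no camera call; for the wrist camera it gives the pose at the moment of the call.
- job.close_job(): hands the job in, once; it reports no verdict.
Trained networks look in the newest picture that a camera, given by its name, has taken for a name from the list of things; names that differ only in an ending like _2 or _b are one class to them, and where a whole thing is asked for, a point or a joint stands for the part that bears it (a point fixed in the world has none). Each returns a list of dicts, best first, with "conf" (0 to 1); they miss things now and then, are a little off and sometimes report something else, mostly with a low value. They report only what shows in the picture. A call takes as long as a camera call. They do not tell look-alikes from the thing itself.
- nets.boxes_of(camera, label): "centre" ([x, y, z] in m, in world coordinates, good to about 4 mm: the middle of the surface that is visible of it).
- nets.place_of(camera, label): "centre" ([x, y, z] in m, in world coordinates, good to about 4 mm: a listed point, or the origin of a listed thing).
The state is a dict: "time": time; "joint_positions": joint angles; "qd": joint speeds; "joint_torque": joint torques, N m; "position": TCP position; "tool_rot": TCP orientation; "ft_force": force on the tool from outside, world axes, zero at the start; "torque": the same for the moment, N m; "grip_width": opening from 0.0 (shut) to 1.0 (fully open).
Only numpy, scipy, OpenCV 4.12 (cv2) and the standard library are available. Lean on these libraries where they do the work, as an engineer would, in place of code of your own. Each camera call takes 0.05 s, during which the arm holds its last target.

## Task

Pack up the paints: lift the loose lid off the wooden case, stand every paint pot that is out on the table upright inside the case, and put the lid back on flat, with its keeper on the latch side. Then hook the latch loop over the keeper, so that the loop's cross-bar lies under the keeper's lip, and press the lever down flat to draw the case shut. Leave the glue and thinner bottles standing.

Things in the scene. Friction and masses are not known exactly. Their poses are not given: they have to be found in the camera images.
- case: Wooden case fixed to the table. Origin: centre of the tray's underside; x to the rear wall, away from the latch, z up. Tray 100 (x) x 170 mm (y) outside, 90 x 160 inside, rim 48 mm and inner floor 4 mm above the table; four pots fit in a row along y at 39 mm pitch. In front (x -50 to -135 mm) a fixed deck, 90 mm wide, 44 mm high, carries the latch, whose parts turn in the plane y = 0.
- lid: Loose wooden lid, 0.24 kg, on the case at the start. Origin: centre of the underside of its plug; z up, x away from the keeper (same way as the case's x when on right). Plug 86 x 156 x 6 mm, 2 mm play all round in the tray; plate 104 x 174 mm, z = 6 to 11 mm. Seated, its origin is 42 mm above the case's.
- lid_grip (a point): Middle of the lid's bar handle, 35 mm above the lid's origin: bar 12 mm (lid x) by 72 mm (lid y) by 10 mm high, its underside 19 mm above the plate, on two 10 mm square posts at y = +-29 mm. Grasp it across its 12 mm, fingers closing along the lid's x.
- keeper (a point): Where the middle of the loop's bar lies when hooked: lid frame (-38, 0, 19) mm, lid axes. Seat plate 28 mm wide, top 3 mm below. An upright 18 mm wide at lid x -45 to -41 has a lip on top reaching +x to lid x -36, underside 9 and top 12 mm above this point. The bar goes over the lip, down behind it (bar centre beyond x -33), then back to -x under the lip.
- lever_pivot (a point): Pivot axis of the latch lever (along case y), fixed on the case at case frame (-90, 0, 56) mm.
- lever_tip (a point): Top of the free end of the lever, 50 mm from the pivot. Steel lever 18 mm wide and 3 mm thick (20 mm wide and 9 mm thick at the rolled end). Flat, the lever points from the pivot to case -x (away from the lid) and its upper face is 60 mm above the table.
- lever (a joint): Lever angle, rad: 0 flat (shut), 1.57 upright, 2.3 (limit) leaning to the lid; starts at 1.7 to 2.1, stays where left (friction 0.02 N m). With the loop hooked, pushing the tip over to -x and down to flat draws the loop tight (about 7 N at most) and goes over centre just before flat; 1 to 5 N near the tip does it.
- loop (a joint): Loop angle relative to the lever, rad. Elevation of the loop above case +x = loop - lever + 0.11: 0 level towards the lid, 1.57 upright, 2.5 leaning back. Stays where left (0.012 N m friction, 0.2 N at the bar) and turns along with the lever. Its hinge pin is on the lever, 18 mm from the pivot; seen from the pivot the pin's direction above case +x is 3.40 minus the lever angle.
- loop_bar (a point): Middle of the latch loop's cross-bar: steel, 6 mm thick, 40 mm long along case y, flat ends to pinch (fingers closing along case y). Two 4 mm side wires at y = +-15.5 mm join it to the hinge pin 65.8 mm away. The wires straddle the lever; the bar swings clear round the lever's tip. The loop stretches up to 5 mm, 3 N per mm.
- pot_1_mid (a point): a small round paint pot, 33 mm across and 34 mm high, cap included; this point is at its centre, 17 mm above its underside; z axis up. It can stand anywhere on the table at the start, or be absent (None).
- pot_2_mid (a point): a small round paint pot, 33 mm across and 34 mm high, cap included; this point is at its centre, 17 mm above its underside; z axis up. It can stand anywhere on the table at the start, or be absent (None).
- pot_3_mid (a point): a small round paint pot, 33 mm across and 34 mm high, cap included; this point is at its centre, 17 mm above its underside; z axis up. It can stand anywhere on the table at the start, or be absent (None).
- pot_4_mid (a point): a small round paint pot, 33 mm across and 34 mm high, cap included; this point is at its centre, 17 mm above its underside; z axis up. It can stand anywhere on the table at the start, or be absent (None).
- glue_mid (a point): White glue bottle with a green cap, 30 x 30 x 61 mm, standing; a bystander. Point at its centre, 30 mm up; z axis up.
- thinner_mid (a point): Square white thinner bottle with a green cap, 39 x 38 x 68 mm, standing; a bystander. Point at its centre, 34 mm up; z axis up.
Mind the look-alikes: they are no part of the job. What is shaped like the part that bears pot_1_mid but orange is not meant.

How it is judged:
On the way, in this order (a step that is already met when the one before it is completed fails the run):
1. the lid has been lifted off the case (horizontal distance between lid and case above 0.12 m), for 0.2 s.
2. every pot stands upright inside the case (x of pot_1_mid in the frame of case between -0.045 and 0.045 m and y of pot_1_mid in the frame of case between -0.08 and 0.08 m and z of pot_1_mid in the frame of case between 0 and 0.032 m and angle between each of pot_1_mid, pot_2_mid, pot_3_mid, pot_4_mid's own z axis and vertical below 0.3 rad and x of pot_2_mid in the frame of case between -0.045 and 0.045 m and y of pot_2_mid in the frame of case between -0.08 and 0.08 m and z of pot_2_mid in the frame of case between 0 and 0.032 m and x of pot_3_mid in the frame of case between -0.045 and 0.045 m and y of pot_3_mid in the frame of case between -0.08 and 0.08 m and z of pot_3_mid in the frame of case between 0 and 0.032 m and x of pot_4_mid in the frame of case between -0.045 and 0.045 m and y of pot_4_mid in the frame of case between -0.08 and 0.08 m and z of pot_4_mid in the frame of case between 0 and 0.032 m), for 0.2 s.
3. the lid is seated on the case, keeper on the latch side (horizontal distance between lid and case below 0.008 m and z of lid in the frame of case between 0.037 and 0.0455 m and angle between the x axis of lid and the x axis of case, either way round below 0.1 rad and angle between lid's own z axis and vertical below 0.06 rad and x of keeper in the frame of case below 0 m), for 0.2 s.
4. the loop is hooked: its bar lies under the keeper's lip (all of step 3 and x of loop_bar in the frame of lid between -0.042 and -0.0335 m and y of loop_bar in the frame of lid between -0.012 and 0.012 m and z of loop_bar in the frame of lid between 0.014 and 0.0282 m), for 0.2 s.
5. the lever is pressed flat with the loop still hooked (x of loop_bar in the frame of lid between -0.042 and -0.0335 m and y of loop_bar in the frame of lid between -0.012 and 0.012 m and z of loop_bar in the frame of lid between 0.014 and 0.0282 m and value of joint lever below 0.12 rad), for 0.2 s.
At the end, for the whole second after the job is handed in: every pot upright (within 0.3 rad) inside the case, the lid seated on the rim right way round (within 8 mm and 3.5 mm in height), the loop's bar under the keeper's lip, the lever flat (within 0.12 rad), all at rest (all of step 2 and all of step 3 and all of step 5 and linear speed of lid below 0.02 m/s); the robot touches nothing.
It fails at once if a bottle is knocked over (angle between any of glue_mid, thinner_mid's own z axis and vertical above 0.7 rad).
Of pot_1, pot_2, pot_3, pot_4 only 2 to 4 are there at a start; the rules pass over those that are not, and their reading is None.
At some moment in a run one of pot_1, pot_2, pot_3, pot_4 may be knocked a few centimetres aside while the robot is not near it.
It also fails if it takes over 210 s, if anything falls off the work surface, if the arm or the gripper's body presses on something with over 40 N, if the wrist force passes 120 N, or if a joint passes its speed limit or range.

## Working session

There is one attempt and no reset: what is moved stays moved. The work goes in short steps, Python scripts to look and compute and a shell command to move; the robot and the scene stay as the last step left them, time stands still between calls to the robot, and variables do not carry over. Pictures are saved under pics/ and viewed, and the job is handed in when it is done.

```bash
ls -la; mkdir -p pics; cat > h.py <<'E'
import numpy as np, cv2
from scipy.spatial.transform import Rotation as R
from bench import readout, viewer, job, nets, ctrl
def snap(cam,fn,crop=None,scale=1):
    im,d=viewer.get_image(cam)
    o=im[...,::-1]
    if crop: x0,y0,x1,y1=crop; o=o[y0:y1,x0:x1]
    if scale!=1: o=cv2.resize(o,None,fx=scale,fy=scale,interpolation=cv2.INTER_CUBIC)
    cv2.imwrite('pics/'+fn,o); return im,d
def unproj(cam,u,v,d,P=None):
    P=P or viewer.camera_params(cam); K=np.array(P['K']);T=np.array(P['cam_to_world'])
    z=d[int(v),int(u)]
    p=np.array([(u-K[0,2])/K[0,0]*z,(v-K[1,2])/K[1,1]*z,z,1]); return (T@p)[:3]
def proj(cam,X,P=None):
    P=P or viewer.camera_params(cam); K=np.array(P['K']);T=np.linalg.inv(np.array(P['cam_to_world']))
    c=(T@np.r_[X,1])[:3]; q=K@c; return q[:2]/q[2]
def st():
    s=readout.get_state(); return s
def show():
    s=st(); print('t',round(s['time'],2),'p',np.round(s['position'],4),'R\n',np.round(R.from_rotvec(s['tool_rot']).as_matrix(),3),'f',np.round(s['ft_force'],1),'w',round(s['grip_width'],3))
E
python3 - <<'E'
from h import *
show(); print(ctrl.finger_overhang)
for c in ['scene','side','wrist']:
    snap(c,c+'0.png'); P=viewer.camera_params(c); print(c,np.round(P['K'],1).tolist(),np.round(P['cam_to_world'],3).tolist())
E
```

```text
total 12
drwxr-xr-x  3 agent agent 4096 Dec  6 23:21 .
drwxr-xr-x 23 root  root  4096 Dec  6 23:21 ..
drwxr-xr-x  2 agent agent 4096 Dec  6 23:21 pics
t 0.0 p [ 0.1855 -0.6224  0.2324] R
 [[-0.001  0.958  0.286]
 [ 0.002  0.286 -0.958]
 [-1.    -0.    -0.002]] f [-0.3 -1.4 -0.3] w 1.0
0.011
scene [[349.8, 0.0, 257.4], [0.0, 349.8, 194.0], [0.0, 0.0, 1.0]] [[-0.735, -0.348, 0.581, -0.016], [-0.677, 0.408, -0.613, 0.637], [-0.023, -0.844, -0.536, 0.594], [0.0, 0.0, 0.0, 1.0]]
side [[412.3, 0.0, 258.0], [0.0, 412.3, 193.9], [0.0, 0.0, 1.0]] [[0.975, -0.078, 0.209, 0.32], [-0.223, -0.408, 0.885, -0.795], [0.016, -0.91, -0.415, 0.482], [0.0, 0.0, 0.0, 1.0]]
wrist [[323.1, 0.0, 253.3], [0.0, 323.1, 188.8], [0.0, 0.0, 1.0]] [[0.286, -0.92, -0.268, 0.259], [-0.958, -0.274, -0.08, -0.601], [-0.0, 0.28, -0.96, 0.383], [0.0, 0.0, 0.0, 1.0]]
```

```bash
python3 - <<'E'
from h import *
for c in ['scene','side']:
    viewer.get_image(c)
    for l in ['case','lid','lid_grip','keeper','lever_pivot','lever_tip','loop_bar','pot_1_mid','glue_mid','thinner_mid']:
        r=nets.place_of(c,l)
        print(c,l,[(np.round(q['centre'],3).tolist(),round(q['conf'],2),np.round(proj(c,q['centre'])).tolist()) for q in r])
show()
E
```

```text
scene case [([0.615, 0.022, -0.002], 0.72, [246.0, 205.0])]
scene lid [([0.616, 0.019, 0.04], 0.74, [246.0, 192.0])]
scene lid_grip [([0.617, 0.023, 0.074], 0.89, [245.0, 183.0])]
scene keeper [([0.58, 0.018, 0.064], 0.84, [255.0, 189.0])]
scene lever_pivot [([0.527, 0.017, 0.053], 0.65, [269.0, 199.0]), ([0.619, 0.023, 0.077], 0.21, [244.0, 182.0])]
scene lever_tip [([0.534, 0.02, 0.108], 0.74, [267.0, 182.0])]
scene loop_bar [([0.477, 0.018, 0.121], 0.64, [283.0, 184.0])]
scene pot_1_mid [([0.473, 0.322, 0.021], 0.77, [198.0, 276.0]), ([0.431, 0.263, 0.013], 0.49, [230.0, 274.0])]
scene glue_mid [([0.381, 0.008, 0.033], 0.6, [314.0, 224.0]), ([0.616, 0.019, 0.041], 0.37, [246.0, 192.0])]
scene thinner_mid [([0.713, -0.23, 0.034], 0.68, [275.0, 156.0])]
side case [([0.617, 0.024, 0.0], 0.95, [299.0, 228.0])]
side lid [([0.618, 0.024, 0.044], 0.71, [301.0, 211.0])]
side lid_grip [([0.619, 0.026, 0.078], 0.95, [302.0, 198.0]), ([0.578, 0.022, 0.06], 0.28, [285.0, 207.0]), ([0.529, 0.02, 0.057], 0.19, [265.0, 210.0])]
side keeper [([0.58, 0.023, 0.06], 0.66, [286.0, 207.0])]
side lever_pivot [([0.528, 0.019, 0.055], 0.81, [264.0, 212.0])]
side lever_tip [([0.538, 0.02, 0.108], 0.7, [269.0, 190.0])]
side loop_bar [([0.48, 0.327, 0.022], 0.72, [223.0, 176.0]), ([0.481, 0.019, 0.123], 0.51, [244.0, 186.0])]
side pot_1_mid [([0.441, 0.261, 0.014], 0.62, [213.0, 189.0]), ([0.481, 0.329, 0.02], 0.58, [224.0, 177.0])]
side glue_mid [([0.376, 0.01, 0.028], 0.6, [198.0, 230.0])]
side thinner_mid [([0.716, -0.23, 0.036], 0.86, [393.0, 271.0])]
t 1.25 p [ 0.1857 -0.6229  0.2336] R
 [[-0.     0.958  0.286]
 [-0.     0.286 -0.958]
 [-1.    -0.     0.   ]] f [0.5 0.1 0. ] w 1.004
```

```bash
python3 - <<'E'
from h import *
im,d=snap('scene','sc1.png',(120,110,380,310),3)
print(unproj('scene',335,188,d),unproj('scene',197,272,d),unproj('scene',231,266,d))
im,d=snap('side','sd1.png',(150,130,350,310),4)
print(unproj('side',247,285,d),unproj('side',247,278,d))
E
```

```text
[ 0.43691241 -0.18554471  0.03095077] [0.47372536 0.32261563 0.0341568 ] [0.43039597 0.25962016 0.03414097]
[ 0.44135776 -0.21070348  0.03212208] [ 0.44492697 -0.19308057  0.03404405]
```

```bash
cat >> h.py <<'E'
def plan(target,yaw=None):
    """target TCP world (tool down); yaw = desired world angle (deg) of tool z. prints linear/twist"""
    s=st(); M=R.from_rotvec(s['tool_rot']).as_matrix()
    d=M.T@(np.array(target)-s['position'])
    if yaw is None: 
        print('lin',np.round(d,4)); return
    y=np.radians(yaw)
    z=np.array([np.cos(y),np.sin(y),0]);x=np.array([0,0,-1.]);G=np.c_[x,np.cross(z,x),z]
    print('lin mm',np.round(d*1000,1),'twist',np.round(np.degrees(R.from_matrix(M.T@G).as_rotvec()),2))
E
python3 - <<'E'
from h import *
im,d=viewer.get_image('scene')
for u,v in [(345,105),(375,140),(330,150),(345,113),(418,105),(165,150),(222,180),(147,175),(183,200),(275,240),(380,258)]:
    print((u,v),np.round(unproj('scene',u,v,d),3))
plan([0.52,-0.0,0.40],3)
E
```

```text
(345, 105) [ 0.658 -0.592  0.14 ]
(375, 140) [ 0.453 -0.456  0.093]
(330, 150) [ 0.628 -0.46   0.001]
(345, 113) [ 0.57  -0.439  0.169]
(418, 105) [ 0.422 -0.718  0.156]
(165, 150) [0.99  0.042 0.074]
(222, 180) [ 0.746 -0.001  0.025]
(147, 175) [0.72  0.265 0.167]
(183, 200) [0.717 0.175 0.047]
(275, 240) [0.283 0.281 0.204]
(380, 258) [0.129 0.204 0.204]
lin mm [-166.5  498.4 -501.4] twist [-7.639e+01  0.000e+00  1.000e-02]
```

```bash
R='{"linear":[-0.165,0.3,-0.3],"twist":[-40,0,0],"fingers":-1}'; python3 -m creep '[{"linear":[-0.04,0,0],"twist":[0,0,0],"fingers":-1},{"linear":[-0.08,0,0],"twist":[-6,0,0],"fingers":-1},{"linear":[-0.12,0.02,-0.02],"twist":[-12,0,0],"fingers":-1},{"linear":[-0.15,0.04,-0.04],"twist":[-18,0,0],"fingers":-1},{"linear":[-0.165,0.065,-0.065],"twist":[-24,0,0],"fingers":-1},{"linear":[-0.165,0.09,-0.09],"twist":[-30,0,0],"fingers":-1},{"linear":[-0.165,0.115,-0.115],"twist":[-36,0,0],"fingers":-1},{"linear":[-0.165,0.14,-0.14],"twist":[-42,0,0],"fingers":-1}]'
python3 - <<'E'
from h import *
show(); plan([0.52,-0.0,0.40],3)
E
```

```text
time: 2.07
position: [0.2807, -0.4472, 0.3995]
tool_rot: [0.424, 1.527, -0.426]
ft_force: [0.1, -0.5, -0.4]
grip_width: 1.001
t 2.07 p [ 0.2807 -0.4472  0.3995] R
 [[ 0.001  0.516  0.856]
 [-0.002  0.856 -0.516]
 [-1.    -0.001  0.002]] f [ 0.1 -0.5 -0.4] w 1.001
lin mm [ -1.1 506.5 -26. ] twist [-34.1    0.07   0.09]
```

```bash
python3 -m creep '[{"linear":[0,0.035,0],"twist":[-4,0,0],"fingers":-1},{"linear":[0,0.07,0],"twist":[-8,0,0],"fingers":-1},{"linear":[0,0.105,0],"twist":[-12,0,0],"fingers":-1},{"linear":[0,0.14,0],"twist":[-17,0,0],"fingers":-1},{"linear":[0,0.18,0],"twist":[-22,0,0],"fingers":-1},{"linear":[0,0.22,0],"twist":[-26,0,0],"fingers":-1},{"linear":[0,0.26,0],"twist":[-30,0,0],"fingers":-1},{"linear":[0,0.3,-0.01],"twist":[-34,0,0],"fingers":-1}]'
python3 - <<'E'
from h import *
plan([0.52,-0.0,0.40],3)
snap('wrist','w1.png')
E
```

```text
time: 2.73
position: [0.4288, -0.186, 0.3984]
tool_rot: [-0.038, 1.57, 0.038]
ft_force: [0.3, -0.3, 0.6]
grip_width: 0.994
lin mm [ -1.6 181.4 100.1] twist [-0.21  0.04  0.02]
```

```bash
python3 -m creep '[{"linear":[0,0.02,0.03],"twist":[0,0,0],"fingers":-1},{"linear":[0,0.04,0.06],"twist":[0,0,0],"fingers":-1},{"linear":[0,0.06,0.09],"twist":[0,0,0],"fingers":-1},{"linear":[0,0.08,0.12],"twist":[0,0,0],"fingers":-1},{"linear":[0,0.09,0.14],"twist":[0,0,0],"fingers":-1},{"linear":[0,0.09,0.14],"twist":[0,0,0],"fingers":-1}]'
python3 - <<'E'
from h import *
show()
im,d=snap('wrist','w2.png')
np.savez('w2.npz',im=im,d=d,**viewer.camera_params('wrist'))
for l in ['case','lid','lid_grip','keeper','lever_pivot','lever_tip','loop_bar','pot_1_mid','glue_mid','thinner_mid']:
        r=nets.place_of('wrist',l)
        print(l,[(np.round(q['centre'],4).tolist(),round(q['conf'],2),np.round(proj('wrist',q['centre'])).tolist()) for q in r])
E
```

```text
time: 3.28
position: [0.566, -0.0872, 0.3974]
tool_rot: [-0.038, 1.57, 0.044]
ft_force: [-1.1, 0.5, -0.6]
grip_width: 1.003
t 3.28 p [ 0.566  -0.0872  0.3974] R
 [[ 0.    -0.052  0.999]
 [ 0.004  0.999  0.052]
 [-1.     0.004  0.   ]] f [-1.1  0.5 -0.6] w 1.003
case []
lid [([0.6172, 0.021, 0.0408], 0.97, [293.0, 71.0])]
lid_grip [([0.6188, 0.0224, 0.0748], 0.83, [298.0, 67.0])]
keeper [([0.5771, 0.0233, 0.0632], 0.64, [267.0, 66.0])]
lever_pivot [([0.5269, 0.0224, 0.0591], 0.75, [231.0, 65.0])]
lever_tip [([0.5444, 0.0165, 0.104], 0.73, [243.0, 67.0])]
loop_bar [([0.4781, 0.0137, 0.1158], 0.76, [190.0, 67.0])]
pot_1_mid []
glue_mid [([0.3731, 0.009, 0.0272], 0.76, [132.0, 72.0])]
thinner_mid [([0.7152, -0.2264, 0.0326], 0.97, [338.0, 226.0])]
```

```bash
cat >> h.py <<'E'
def cloud(d,P):
    K=np.array(P['K']);T=np.array(P['cam_to_world']);v,u=np.mgrid[:d.shape[0],:d.shape[1]]
    c=np.stack([(u-K[0,2])/K[0,0]*d,(v-K[1,2])/K[1,1]*d,d],-1)
    return c@T[:3,:3].T+T[:3,3]
E
python3 - <<'E'
from h import *
D=np.load('w2.npz');d=D['d'];C=cloud(d,D)
m=(d>0)&(abs(C[...,2]-0.053)<.005)&(C[...,0]>.5)&(C[...,0]<.7)&(abs(C[...,1])<.13)
m[:, :255]=0; m[230:]=0
p=C[m];print(len(p),np.median(p[:,2]))
r=cv2.minAreaRect(p[:,:2].astype(np.float32)*1000);print(r)
m2=(d>0)&(C[...,2]>.068)&(C[...,2]<.09)&(C[...,0]>.595)&(C[...,0]<.65)&(abs(C[...,1])<.13); m2[230:]=0
q=C[m2];print(len(q),np.median(q,0),cv2.minAreaRect(q[:,:2].astype(np.float32)*1000))
# deck
m3=(d>0)&(abs(C[...,2]-0.044)<.003)&(C[...,0]>.46)&(C[...,0]<.57)&(abs(C[...,1]-.02)<.07)
m3[230:]=0;q=C[m3];print(len(q),cv2.minAreaRect(q[:,:2].astype(np.float32)*1000))
m4=(d>0)&(C[...,2]>.095)&(C[...,0]>.45)&(C[...,0]<.6)&(abs(C[...,1]-.02)<.05);m4[230:]=0
q=C[m4];q=q[np.argsort(q[:,0])];print(len(q));print(np.round(q[::max(1,len(q)//25)],3))
# table check
t=C[(d>0)&(abs(C[...,2])<.02)];print('table z',np.median(t[:,2]))
E
```

```text
8469 0.052384152106263016
((616.0631103515625, 20.886062622070312), (103.67539978027344, 173.9945831298828), 3.015310764312744)
498 [0.614996   0.02161603 0.08097986] ((615.5105590820312, 21.225521087646484), (12.037312507629395, 70.8376693725586), 3.0416319370269775)
3084 ((521.9451293945312, 16.10451889038086), (82.18827056884766, 88.08660888671875), 2.908409357070923)
441
[[ 0.473  0.021  0.12 ]
 [ 0.474  0.007  0.121]
 [ 0.474  0.025  0.122]
 [ 0.475  0.007  0.122]
 [ 0.476  0.016  0.123]
 [ 0.477 -0.001  0.122]
 [ 0.477  0.005  0.123]
 [ 0.478 -0.006  0.121]
 [ 0.478  0.013  0.121]
 [ 0.479  0.007  0.119]
 [ 0.48  -0.001  0.117]
 [ 0.482  0.03   0.115]
 [ 0.484  0.     0.114]
 [ 0.486 -0.001  0.112]
 [ 0.489  0.031  0.108]
 [ 0.492 -0.     0.105]
 [ 0.494 -0.002  0.105]
 [ 0.497 -0.002  0.104]
 [ 0.5   -0.002  0.098]
 [ 0.504  0.001  0.098]
 [ 0.533  0.01   0.109]
 [ 0.535  0.008  0.108]
 [ 0.536  0.008  0.109]
 [ 0.537  0.008  0.109]
 [ 0.539  0.008  0.109]
 [ 0.54   0.01   0.11 ]]
table z -0.0004340759155394003
```

```bash
python3 - <<'E'
from h import *
plan([0.616,0.021,0.17],3.0)
plan([0.616,0.021,0.0705],3.0)
E
```

```text
lin mm [228.8 110.4  57.8] twist [-0.45  0.02  0.04]
lin mm [328.3 110.5  57.8] twist [-0.45  0.02  0.04]
```

```bash
python3 -m creep '[{"linear":[0.04,0.02,0.01],"twist":[0,0,0],"fingers":0.31},{"linear":[0.07,0.04,0.02],"twist":[0,0,0],"fingers":0.31},{"linear":[0.1,0.06,0.03],"twist":[0,0,0],"fingers":0.31},{"linear":[0.13,0.08,0.04],"twist":[0,0,0],"fingers":0.31},{"linear":[0.165,0.1,0.05],"twist":[0,0,0],"fingers":0.31},{"linear":[0.2,0.11,0.058],"twist":[0,0,0],"fingers":0.31},{"linear":[0.229,0.11,0.058],"twist":[0,0,0],"fingers":0.31},{"linear":[0.229,0.11,0.058],"twist":[0,0,0],"fingers":0.31}]' 30
python3 - <<'E'
from h import *
show();snap('wrist','w3.png');plan([0.616,0.021,0.0705],3.0)
E
```

```text
time: 4.5
position: [0.6123, 0.0216, 0.1629]
tool_rot: [-0.037, 1.582, 0.038]
ft_force: [-1.9, -1.6, -1.1]
grip_width: 0.478
t 4.5 p [0.6123 0.0216 0.1629] R
 [[-0.011 -0.047  0.999]
 [ 0.     0.999  0.047]
 [-1.     0.001 -0.011]] f [-1.9 -1.6 -1.1] w 0.478
lin mm [96.  -0.   2.6] twist [-0.37 -0.39 -0.01]
```

```bash
python3 -m creep '[{"linear":[0,0,0],"twist":[0,0,0],"fingers":0.31},{"linear":[0,0,0],"twist":[0,0,0],"fingers":0.31},{"linear":[0,0,0],"twist":[0,0,0],"fingers":0.31}]' 30
python3 - <<'E'
from h import *
show();plan([0.616,0.021,0.0705],3.0);plan([0.616,0.021,0.0705],3.0)
E
```

```text
time: 4.8
position: [0.6178, 0.0208, 0.1723]
tool_rot: [-0.035, 1.566, 0.034]
ft_force: [-0.6, 0.2, -0.2]
grip_width: 0.353
t 4.8 p [0.6178 0.0208 0.1723] R
 [[ 0.004 -0.044  0.999]
 [-0.001  0.999  0.044]
 [-1.    -0.001  0.004]] f [-0.6  0.2 -0.2] w 0.353
lin mm [101.8   0.4  -2.3] twist [-0.47  0.25  0.05]
lin mm [101.8   0.4  -2.3] twist [-0.47  0.25  0.05]
```

```bash
python3 -m creep '[{"linear":[0.025,0,-0.001],"twist":[-0.4,0,0],"fingers":0.31},{"linear":[0.05,0,-0.001],"twist":[-0.4,0,0],"fingers":0.31},{"linear":[0.07,0,-0.001],"twist":[-0.4,0,0],"fingers":0.31},{"linear":[0.085,0,-0.001],"twist":[-0.4,0,0],"fingers":0.31},{"linear":[0.095,0,-0.001],"twist":[-0.4,0,0],"fingers":0.31},{"linear":[0.101,0,-0.001],"twist":[-0.4,0,0],"fingers":0.31},{"linear":[0.101,0,-0.001],"twist":[-0.4,0,0],"fingers":0.31},{"linear":[0.101,0,-0.001],"twist":[-0.4,0,0],"fingers":0.31}]' 30
python3 -m creep '[{"linear":[0,0,0],"twist":[0,0,0],"fingers":1},{"linear":[0,0,0],"twist":[0,0,0],"fingers":1},{"linear":[0,0,0],"twist":[0,0,0],"fingers":1},{"linear":[0,0,0],"twist":[0,0,0],"fingers":1},{"linear":[0,0,0],"twist":[0,0,0],"fingers":1},{"linear":[0,0,0],"twist":[0,0,0],"fingers":1}]' 30
python3 - <<'E'
from h import *
show()
E
```

```text
time: 5.47
position: [0.6165, 0.0212, 0.07]
tool_rot: [-0.041, 1.568, 0.041]
ft_force: [-0.4, 0.3, 0.0]
grip_width: 0.341
time: 5.97
position: [0.6159, 0.0213, 0.0689]
tool_rot: [-0.041, 1.569, 0.041]
ft_force: [0.6, -0.7, 1.8]
grip_width: 0.132
t 5.97 p [0.6159 0.0213 0.0689] R
 [[ 0.001 -0.052  0.999]
 [-0.     0.999  0.052]
 [-1.    -0.     0.001]] f [ 0.6 -0.7  1.8] w 0.132
```

```bash
python3 -m creep '[{"linear":[-0.01,0,0],"twist":[0,0,0],"fingers":1},{"linear":[-0.03,0,0],"twist":[0,0,0],"fingers":1},{"linear":[-0.06,0,0],"twist":[0,0,0],"fingers":1},{"linear":[-0.09,0,0],"twist":[0,0,0],"fingers":1},{"linear":[-0.12,0,0],"twist":[0,0,0],"fingers":1},{"linear":[-0.12,0,0],"twist":[0,0,0],"fingers":1},{"linear":[-0.12,0,0],"twist":[0,0,0],"fingers":1}]'
python3 - <<'E'
from h import *
show();snap('side','sd2.png');plan([0.575,-0.25,0.189],3)
E
```

```text
time: 6.55
position: [0.6159, 0.0216, 0.1905]
tool_rot: [-0.042, 1.568, 0.041]
ft_force: [-0.5, -0.5, -3.6]
grip_width: 0.131
t 6.55 p [0.6159 0.0216 0.1905] R
 [[ 0.003 -0.052  0.999]
 [-0.     0.999  0.052]
 [-1.    -0.001  0.003]] f [-0.5 -0.5 -3.6] w 0.131
lin mm [  -0.4 -268.7  -53.9] twist [ 0.01 -0.05  0.03]
```

```bash
python3 -m creep '[{"linear":[0,-0.035,-0.007],"twist":[0,0,0],"fingers":1},{"linear":[0,-0.07,-0.014],"twist":[0,0,0],"fingers":1},{"linear":[0,-0.105,-0.021],"twist":[0,0,0],"fingers":1},{"linear":[0,-0.14,-0.028],"twist":[0,0,0],"fingers":1},{"linear":[0,-0.175,-0.035],"twist":[0,0,0],"fingers":1},{"linear":[0,-0.21,-0.042],"twist":[0,0,0],"fingers":1},{"linear":[0,-0.245,-0.049],"twist":[0,0,0],"fingers":1},{"linear":[0,-0.268,-0.054],"twist":[0,0,0],"fingers":1}]'
python3 - <<'E'
from h import *
show();snap('wrist','w4.png');plan([0.575,-0.25,0.029],3)
E
```

```text
time: 7.27
position: [0.5724, -0.2539, 0.1857]
tool_rot: [-0.038, 1.576, 0.038]
ft_force: [0.3, -0.5, -2.1]
grip_width: 0.135
t 7.27 p [ 0.5724 -0.2539  0.1857] R
 [[-0.005 -0.048  0.999]
 [-0.     0.999  0.048]
 [-1.    -0.    -0.005]] f [ 0.3 -0.5 -2.1] w 0.135
lin mm [156.3  10.1   5.5] twist [-0.6  -0.36  0.19]
```

```bash
python3 -m creep '[{"linear":[0.035,0.006,-0.002],"twist":[0,0,0],"fingers":1},{"linear":[0.07,0.006,-0.004],"twist":[0,0,0],"fingers":1},{"linear":[0.1,0.006,-0.004],"twist":[0,0,0],"fingers":1},{"linear":[0.125,0.006,-0.004],"twist":[0,0,0],"fingers":1},{"linear":[0.14,0.006,-0.004],"twist":[0,0,0],"fingers":1},{"linear":[0.15,0.006,-0.004],"twist":[0,0,0],"fingers":1},{"linear":[0.15,0.006,-0.004],"twist":[0,0,0],"fingers":1}]'
python3 - <<'E'
from h import *
show()
E
```

```text
time: 7.9
position: [0.5681, -0.242, 0.0345]
tool_rot: [-0.039, 1.577, 0.044]
ft_force: [-0.2, -0.5, -2.1]
grip_width: 0.133
t 7.9 p [ 0.5681 -0.242   0.0345] R
 [[-0.007 -0.053  0.999]
 [ 0.003  0.999  0.053]
 [-1.     0.004 -0.007]] f [-0.2 -0.5 -2.1] w 0.133
```

```bash
python3 -m creep '[{"linear":[0.003,0,0],"twist":[0,0,0],"fingers":1},{"linear":[0.006,0,0],"twist":[0,0,0],"fingers":1},{"linear":[0.008,0,0],"twist":[0,0,0],"fingers":1},{"linear":[0.008,0,0],"twist":[0,0,0],"fingers":1}]'
python3 -m creep '[{"linear":[0.002,0,0],"twist":[0,0,0],"fingers":1},{"linear":[0.003,0,0],"twist":[0,0,0],"fingers":1},{"linear":[0.003,0,0],"twist":[0,0,0],"fingers":1}]'

```

```text
time: 8.23
position: [0.5715, -0.2436, 0.0311]
tool_rot: [-0.042, 1.57, 0.041]
ft_force: [0.5, -0.2, -2.6]
grip_width: 0.134
time: 8.48
position: [0.5711, -0.2435, 0.0276]
tool_rot: [-0.041, 1.57, 0.041]
ft_force: [-0.9, -0.7, -2.3]
grip_width: 0.134
```

```bash
python3 -m creep '[{"linear":[0.001,0,0],"twist":[0,0,0],"fingers":1},{"linear":[0.0015,0,0],"twist":[0,0,0],"fingers":1},{"linear":[0.0015,0,0],"twist":[0,0,0],"fingers":1}]'

```

```text
time: 8.73
position: [0.5713, -0.2435, 0.0269]
tool_rot: [-0.042, 1.57, 0.041]
ft_force: [-3.5, 0.3, 3.9]
grip_width: 0.131
```

```bash
python3 -m creep '[{"linear":[0,0,0],"twist":[0,0,0],"fingers":0.31},{"linear":[0,0,0],"twist":[0,0,0],"fingers":0.31},{"linear":[0,0,0],"twist":[0,0,0],"fingers":0.31},{"linear":[-0.01,0,0],"twist":[0,0,0],"fingers":0.31},{"linear":[-0.03,0,0],"twist":[0,0,0],"fingers":0.31},{"linear":[-0.065,0,0],"twist":[0,0,0],"fingers":0.31},{"linear":[-0.1,0,0],"twist":[0,0,0],"fingers":0.31},{"linear":[-0.14,0,0],"twist":[0,0,0],"fingers":0}]' 30
python3 - <<'E'
from h import *
show();im,d=snap('wrist','w5.png');np.savez('w5.npz',im=im,d=d,**viewer.camera_params('wrist'))
D=np.load('w5.npz');C=cloud(d,D)
print(C[60:160:12,90:160:10,2].round(3))
E
```

```text
time: 9.4
position: [0.5703, -0.2429, 0.167]
tool_rot: [-0.041, 1.572, 0.042]
ft_force: [1.1, -1.3, -0.2]
grip_width: 0.371
t 9.4 p [ 0.5703 -0.2429  0.167 ] R
 [[-0.002 -0.053  0.999]
 [ 0.001  0.999  0.053]
 [-1.     0.001 -0.002]] f [ 1.1 -1.3 -0.2] w 0.371
[[0.005 0.006 0.008 0.008 0.007 0.007 0.008]
 [0.007 0.008 0.007 0.007 0.007 0.007 0.007]
 [0.007 0.007 0.007 0.007 0.007 0.007 0.009]
 [0.006 0.007 0.007 0.006 0.007 0.009 0.007]
 [0.007 0.041 0.041 0.04  0.027 0.008 0.009]
 [0.007 0.042 0.04  0.042 0.039 0.017 0.008]
 [0.005 0.042 0.042 0.042 0.037 0.008 0.008]
 [0.008 0.009 0.008 0.006 0.008 0.009 0.008]
 [0.007 0.007 0.008 0.008 0.007 0.007 0.008]]
```

```bash
python3 -m creep '[{"linear":[0,0.02,-0.03],"twist":[0,0,0],"fingers":-0.38},{"linear":[0,0.03,-0.06],"twist":[0,0,0],"fingers":-0.38},{"linear":[0,0.03,-0.08],"twist":[0,0,0],"fingers":-0.38},{"linear":[0,0.01,-0.1],"twist":[0,0,0],"fingers":-0.38},{"linear":[0,-0.01,-0.11],"twist":[0,0,0],"fingers":-0.38},{"linear":[0,-0.02,-0.11],"twist":[0,0,0],"fingers":-0.38},{"linear":[0,-0.02,-0.11],"twist":[0,0,0],"fingers":-0.38},{"linear":[0,-0.02,-0.11],"twist":[0,0,0],"fingers":-0.38}]' 20
cat >> h.py <<'E'
def pot(cam,xy,h=0.034,r=.04,zlo=None):
    P=viewer.camera_params(cam); im,d=viewer.get_image(cam); C=cloud(d,P)
    m=(d>0)&(np.hypot(C[...,0]-xy[0],C[...,1]-xy[1])<r)&(abs(C[...,2]-h)<.006)
    p=C[m]; c,rad=cv2.minEnclosingCircle(p[:,:2].astype(np.float32)*1000)
    print('pot top',np.round(c,1),'r',round(rad,1),'z',np.median(p[:,2]).round(4),len(p),'mean',np.round(p.mean(0)*1000,1)); return im,d
E
python3 - <<'E'
from h import *
show();pot('wrist',(0.443,-0.197));snap('wrist','w6.png');pot('side',(0.443,-0.197))
viewer.get_image('wrist');print(nets.place_of('wrist','pot_1_mid'))
E
```

```text
time: 10.12
position: [0.4632, -0.2687, 0.1663]
tool_rot: [-0.04, 1.569, 0.041]
ft_force: [-0.3, 0.5, -1.0]
grip_width: 0.688
t 10.12 p [ 0.4632 -0.2687  0.1663] R
 [[ 0.001 -0.052  0.999]
 [ 0.001  0.999  0.052]
 [-1.     0.001  0.001]] f [-0.3  0.5 -1. ] w 0.688
pot top [ 444.8 -196.4] r 16.0 z 0.0333 1133 mean [ 444.9 -196.1   33.3]
pot top [ 443.2 -195.9] r 17.5 z 0.0335 192 mean [ 442.9 -198.8   33.1]
[]
```

```bash
python3 - <<'E'
from h import *
plan([0.4447,-0.1963,0.10],3.0);plan([0.4447,-0.1963,0.0165],3.0)
D=np.load('w5.npz')
P=viewer.camera_params('wrist');im,d=viewer.get_image('wrist');C=cloud(d,P)
m=(d>0)&(abs(C[...,2]-.011)<.004)&(C[...,0]>.49)&(C[...,0]<.65)&(abs(C[...,1]+.24)<.12)&(im[...,0].astype(int)>im[...,2]*1.6); m[250:]=0
print(cv2.minAreaRect(C[m][:,:2].astype(np.float32)*1000))
m2=(d>0)&(abs(C[...,2]-.04)<.006)&(C[...,0]>.52)&(C[...,0]<.62)&(abs(C[...,1]+.24)<.06); m2[250:]=0
print(m2.sum(),cv2.minAreaRect(C[m2][:,:2].astype(np.float32)*1000))
E
```

```text
lin mm [ 66.   72.3 -14.5] twist [ 0.14  0.01 -0.03]
lin mm [149.5  72.3 -14.5] twist [ 0.14  0.01 -0.03]
((570.3095703125, -240.6321258544922), (104.86156463623047, 173.06784057617188), 2.9825689792633057)
1162 ((569.4317016601562, -240.0814971923828), (12.282052040100098, 70.830810546875), 2.8534128665924072)
```

```bash
python3 -m creep '[{"linear":[0.015,0.035,-0.007],"twist":[0,0,0],"fingers":-0.38},{"linear":[0.03,0.072,-0.0145],"twist":[0,0,0],"fingers":-0.38},{"linear":[0.066,0.072,-0.0145],"twist":[0,0,0],"fingers":-0.38},{"linear":[0.1,0.072,-0.0145],"twist":[0,0,0],"fingers":-0.38},{"linear":[0.13,0.072,-0.0145],"twist":[0,0,0],"fingers":-0.38},{"linear":[0.149,0.072,-0.0145],"twist":[0,0,0],"fingers":-0.38},{"linear":[0.149,0.072,-0.0145],"twist":[0,0,0],"fingers":-0.38},{"linear":[0.149,0.072,-0.0145],"twist":[0,0,0],"fingers":0.5}]' 15
python3 -m creep '[{"linear":[0,0,0],"twist":[0,0,0],"fingers":1},{"linear":[0,0,0],"twist":[0,0,0],"fingers":1},{"linear":[0,0,0],"twist":[0,0,0],"fingers":1},{"linear":[0,0,0],"twist":[0,0,0],"fingers":1},{"linear":[0,0,0],"twist":[0,0,0],"fingers":1},{"linear":[0,0,0],"twist":[0,0,0],"fingers":1}]' 15

```

```text
time: 11.08
position: [0.4439, -0.1971, 0.0167]
tool_rot: [-0.041, 1.572, 0.043]
ft_force: [0.7, -0.1, 0.3]
grip_width: 0.665
time: 11.58
position: [0.4447, -0.1985, 0.018]
tool_rot: [-0.042, 1.569, 0.04]
ft_force: [-0.1, 0.6, 6.1]
grip_width: 0.371
```

```bash
python3 -m creep '[{"linear":[-0.03,0,0],"twist":[0,0,0],"fingers":1},{"linear":[-0.07,0,0],"twist":[0,0,0],"fingers":1},{"linear":[-0.11,0,0.01],"twist":[0,0,0],"fingers":1},{"linear":[-0.12,0.03,0.04],"twist":[0,0,0],"fingers":1},{"linear":[-0.12,0.06,0.075],"twist":[0,0,0],"fingers":1},{"linear":[-0.12,0.09,0.11],"twist":[0,0,0],"fingers":1},{"linear":[-0.12,0.12,0.14],"twist":[0,0,0],"fingers":1},{"linear":[-0.12,0.135,0.165],"twist":[0,0,0],"fingers":1}]'
python3 -m creep '[{"linear":[0,0.01,0.01],"twist":[0,0,0],"fingers":1},{"linear":[0,0.01,0.01],"twist":[0,0,0],"fingers":1},{"linear":[0,0.01,0.01],"twist":[0,0,0],"fingers":1}]'
python3 - <<'E'
from h import *
show();plan([0.619,-0.036,0.024],3.0);snap('wrist','w7.png');snap('side','sd3.png')
E
```

```text
time: 12.25
position: [0.6024, -0.0522, 0.1371]
tool_rot: [-0.042, 1.571, 0.042]
ft_force: [-0.5, 0.1, -1.0]
grip_width: 0.377
time: 12.5
position: [0.611, -0.043, 0.1363]
tool_rot: [-0.042, 1.572, 0.043]
ft_force: [0.2, -0.5, -0.5]
grip_width: 0.375
t 12.5 p [ 0.611  -0.043   0.1363] R
 [[-0.002 -0.055  0.999]
 [ 0.001  0.999  0.055]
 [-1.     0.001 -0.001]] f [ 0.2 -0.5 -0.5] w 0.375
lin mm [112.3   6.5   8.6] twist [ 0.13 -0.09 -0.04]
```

```bash
python3 -m creep '[{"linear":[0.02,0.0035,0.012],"twist":[0,0,0],"fingers":1},{"linear":[0.045,0.0035,0.012],"twist":[0,0,0],"fingers":1},{"linear":[0.07,0.0035,0.012],"twist":[0,0,0],"fingers":1},{"linear":[0.09,0.0035,0.012],"twist":[0,0,0],"fingers":1},{"linear":[0.105,0.0035,0.012],"twist":[0,0,0],"fingers":1},{"linear":[0.112,0.0035,0.012],"twist":[0,0,0],"fingers":1},{"linear":[0.112,0.0035,0.012],"twist":[0,0,0],"fingers":1}]'

```

```text
time: 13.18
position: [0.6215, -0.0412, 0.0237]
tool_rot: [-0.04, 1.573, 0.04]
ft_force: [-0.7, 1.0, 0.2]
grip_width: 0.373
```

```bash
python3 -m creep '[{"linear":[0.001,0,0],"twist":[0,0,0],"fingers":1},{"linear":[0.001,0,0],"twist":[0,0,0],"fingers":0.1},{"linear":[0.001,0,0],"twist":[0,0,0],"fingers":0.06},{"linear":[0.001,0,0],"twist":[0,0,0],"fingers":0.06},{"linear":[-0.03,0,0],"twist":[0,0,0],"fingers":0.06},{"linear":[-0.07,0,0],"twist":[0,0,0],"fingers":0.06},{"linear":[-0.11,0,0],"twist":[0,0,0],"fingers":0.06},{"linear":[-0.15,0,0],"twist":[0,0,0],"fingers":-0.38}]'
python3 - <<'E'
from h import *
show();snap('side','sd4.png',(200,150,350,260),4);print(ctrl)
E
```

```text
time: 13.85
position: [0.6228, -0.0399, 0.1772]
tool_rot: [-0.042, 1.57, 0.041]
ft_force: [0.8, 0.0, 0.8]
grip_width: 0.497
t 13.85 p [ 0.6228 -0.0399  0.1772] R
 [[ 0.    -0.053  0.999]
 [-0.     0.999  0.053]
 [-1.    -0.     0.   ]] f [0.8 0.  0.8] w 0.497
<Robot object at 0x7ff372758050>
```

```bash
python3 - <<'E'
from h import *
P=viewer.camera_params('scene');im,d=viewer.get_image('scene');C=cloud(d,P)
m=(d>0)&(abs(C[...,2]-.204)<.012)&(C[...,0]<.5)&(C[...,0]>-.05)&(C[...,1]>-.1)&(im[...,0]>im[...,2]*1.8)
p=C[m];print(p.min(0),p.max(0)); r=cv2.minAreaRect(p[:,:2].astype(np.float32)*1000); print(r,cv2.boxPoints(r))
plan([0.51,0.18,0.36],3)
E
python3 -m creep '[{"linear":[-0.04,0.0,0],"twist":[0,0,0],"fingers":-0.38},{"linear":[-0.08,0.02,-0.01],"twist":[0,0,0],"fingers":-0.38},{"linear":[-0.11,0.05,-0.03],"twist":[0,0,0],"fingers":-0.38},{"linear":[-0.14,0.08,-0.05],"twist":[0,0,0],"fingers":-0.38},{"linear":[-0.16,0.11,-0.07],"twist":[0,0,0],"fingers":-0.38},{"linear":[-0.18,0.14,-0.08],"twist":[0,0,0],"fingers":-0.38},{"linear":[-0.18,0.175,-0.09],"twist":[0,0,0],"fingers":-0.38},{"linear":[-0.18,0.21,-0.1],"twist":[0,0,0],"fingers":-0.38}]'
python3 -m creep '[{"linear":[0,0,0],"twist":[0,0,0],"fingers":-0.38},{"linear":[0,0,0],"twist":[0,0,0],"fingers":-0.38}]'
python3 - <<'E'
from h import *
show();pot('wrist',(0.474,0.324));snap('wrist','w8.png');pot('scene',(0.474,0.324))
viewer.get_image('wrist')
print([(np.round(q['centre'],3),q['conf']) for q in nets.place_of('wrist','pot_1_mid')])
E
```

```text
[0.0084894  0.05244144 0.19201303] [0.28754161 0.51394965 0.20998912]
((181.64129638671875, 274.3130798339844), (506.4442138671875, 230.40208435058594), 75.35476684570312) [[6.1601868e+00 5.8444839e+01]
 [2.2907646e+02 1.9154358e-01]
 [3.5712241e+02 4.9018134e+02]
 [1.3420613e+02 5.4843463e+02]]
lin mm [-178.4  224.7 -103.6] twist [0.01 0.79 0.15]
time: 14.62
position: [0.5119, 0.1665, 0.3576]
tool_rot: [-0.041, 1.565, 0.04]
ft_force: [0.9, 0.7, 0.1]
grip_width: 0.694
time: 14.78
position: [0.5108, 0.1678, 0.3558]
tool_rot: [-0.047, 1.568, 0.046]
ft_force: [1.3, -1.0, 0.3]
grip_width: 0.691
t 14.78 p [0.5108 0.1678 0.3558] R
 [[ 0.002 -0.059  0.998]
 [-0.001  0.998  0.059]
 [-1.    -0.001  0.002]] f [ 1.3 -1.   0.3] w 0.691
pot top [477.3 326.1] r 16.1 z 0.0331 501 mean [477.1 325.9  33. ]
pot top [474.2 326.1] r 16.5 z 0.0339 143 mean [472.6 327.5  33.5]
[(array([0.479, 0.326, 0.018]), 0.76), (array([0.441, 0.257, 0.018]), 0.58), (array([ 0.614,  0.026, -0.   ]), 0.16)]
```

```bash
python3 - <<'E'
from h import *
plan([0.4765,0.326,0.12],3);plan([0.4765,0.326,0.0175],3)
E
python3 -m creep '[{"linear":[0.03,0.03,-0.005],"twist":[0,0,0],"fingers":-0.38},{"linear":[0.06,0.06,-0.01],"twist":[0,0,0],"fingers":-0.38},{"linear":[0.09,0.09,-0.015],"twist":[0,0,0],"fingers":-0.38},{"linear":[0.12,0.12,-0.02],"twist":[0,0,0],"fingers":-0.38},{"linear":[0.155,0.14,-0.025],"twist":[0,0,0],"fingers":-0.38},{"linear":[0.19,0.155,-0.026],"twist":[0,0,0],"fingers":-0.38},{"linear":[0.22,0.16,-0.026],"twist":[0,0,0],"fingers":-0.38},{"linear":[0.235,0.16,-0.026],"twist":[0,0,0],"fingers":-0.38}]'
python3 -m creep '[{"linear":[0,0,0],"twist":[0,0,0],"fingers":-0.38},{"linear":[0,0,0],"twist":[0,0,0],"fingers":-0.38}]'
python3 - <<'E'
from h import *
plan([0.4765,0.326,0.12],3);plan([0.4765,0.326,0.0175],3);pot('scene',(0.474,0.324))
E
```

```text
lin mm [234.5 164.8 -28. ] twist [-0.16 -0.05  0.01]
lin mm [337.  164.8 -27.9] twist [-0.16 -0.05  0.01]
time: 15.7
position: [0.4755, 0.3226, 0.1153]
tool_rot: [-0.044, 1.577, 0.041]
ft_force: [0.5, -1.1, -0.4]
grip_width: 0.687
time: 15.87
position: [0.4781, 0.3219, 0.1192]
tool_rot: [-0.04, 1.573, 0.039]
ft_force: [1.5, -0.3, 0.8]
grip_width: 0.688
lin mm [-0.8  4.2 -1.4] twist [-0.09 -0.13  0.03]
lin mm [101.7   4.2  -1.1] twist [-0.09 -0.13  0.03]
pot top [473.3 325.3] r 17.1 z 0.0339 143 mean [472.5 327.2  33.5]
```

```bash
python3 -m creep '[{"linear":[0.03,0.004,-0.001],"twist":[0,0,0],"fingers":-0.38},{"linear":[0.06,0.004,-0.001],"twist":[0,0,0],"fingers":-0.38},{"linear":[0.085,0.004,-0.001],"twist":[0,0,0],"fingers":-0.38},{"linear":[0.101,0.004,-0.001],"twist":[0,0,0],"fingers":-0.38},{"linear":[0.101,0.004,-0.001],"twist":[0,0,0],"fingers":-0.38},{"linear":[0.101,0.004,-0.001],"twist":[0,0,0],"fingers":0.5},{"linear":[0.101,0.004,-0.001],"twist":[0,0,0],"fingers":1},{"linear":[0.101,0.004,-0.001],"twist":[0,0,0],"fingers":1}]' 15
python3 -m creep '[{"linear":[0,0,0],"twist":[0,0,0],"fingers":1},{"linear":[0,0,0],"twist":[0,0,0],"fingers":1},{"linear":[0,0,0],"twist":[0,0,0],"fingers":1},{"linear":[0,0,0],"twist":[0,0,0],"fingers":1},{"linear":[-0.03,0,0],"twist":[0,0,0],"fingers":1},{"linear":[-0.07,0,0],"twist":[0,0,0],"fingers":1},{"linear":[-0.11,0,0],"twist":[0,0,0],"fingers":1},{"linear":[-0.12,0,0],"twist":[0,0,0],"fingers":1}]' 15
python3 - <<'E'
from h import *
plan([0.617,0.081,0.138],3)
E
```

```text
time: 16.58
position: [0.4782, 0.3278, 0.0213]
tool_rot: [-0.039, 1.567, 0.042]
ft_force: [0.1, 0.2, -0.0]
grip_width: 0.541
time: 17.25
position: [0.4787, 0.3296, 0.145]
tool_rot: [-0.038, 1.563, 0.045]
ft_force: [1.1, 1.3, -0.1]
grip_width: 0.377
lin mm [   6.9 -255.6  124.9] twist [ 0.03  0.43 -0.24]
```

```bash
python3 -m creep '[{"linear":[0,-0.03,0.015],"twist":[0,0,0],"fingers":1},{"linear":[0,-0.065,0.03],"twist":[0,0,0],"fingers":1},{"linear":[0,-0.1,0.047],"twist":[0,0,0],"fingers":1},{"linear":[0,-0.135,0.065],"twist":[0,0,0],"fingers":1},{"linear":[0,-0.17,0.082],"twist":[0,0,0],"fingers":1},{"linear":[0,-0.205,0.1],"twist":[0,0,0],"fingers":1},{"linear":[0,-0.24,0.117],"twist":[0,0,0],"fingers":1},{"linear":[0,-0.255,0.125],"twist":[0,0,0],"fingers":1}]'
python3 -m creep '[{"linear":[0,0,0],"twist":[0,0,0],"fingers":1},{"linear":[0,0,0],"twist":[0,0,0],"fingers":1},{"linear":[0,0,0],"twist":[0,0,0],"fingers":1}]'
python3 - <<'E'
from h import *
show();plan([0.617,0.081,0.026],3);snap('side','sd5.png',(200,120,350,260),4)
E
```

```text
time: 17.92
position: [0.6171, 0.0713, 0.138]
tool_rot: [-0.038, 1.57, 0.032]
ft_force: [0.5, -0.8, -0.7]
grip_width: 0.374
time: 18.17
position: [0.6139, 0.0808, 0.1388]
tool_rot: [-0.042, 1.571, 0.044]
ft_force: [-0.7, 0.8, -0.4]
grip_width: 0.37
t 18.17 p [0.6139 0.0808 0.1388] R
 [[-0.001 -0.054  0.999]
 [ 0.001  0.999  0.054]
 [-1.     0.001 -0.001]] f [-0.7  0.8 -0.4] w 0.37
lin mm [ 1.128e+02 -1.000e-01  3.200e+00] twist [ 0.12 -0.05 -0.07]
```

Black pot held; lower it in.

```bash
python3 -m creep '[{"linear":[0.02,0,0.003],"twist":[0,0,0],"fingers":1},{"linear":[0.045,0,0.003],"twist":[0,0,0],"fingers":1},{"linear":[0.07,0,0.003],"twist":[0,0,0],"fingers":1},{"linear":[0.09,0,0.003],"twist":[0,0,0],"fingers":1},{"linear":[0.105,0,0.003],"twist":[0,0,0],"fingers":1},{"linear":[0.113,0,0.003],"twist":[0,0,0],"fingers":1},{"linear":[0.113,0,0.003],"twist":[0,0,0],"fingers":1},{"linear":[0.113,0,0.003],"twist":[0,0,0],"fingers":1}]'

```

```text
time: 18.88
position: [0.6181, 0.0799, 0.0267]
tool_rot: [-0.042, 1.57, 0.042]
ft_force: [0.4, -0.5, 0.2]
grip_width: 0.376
```

```bash
python3 -m creep '[{"linear":[0.002,0,0],"twist":[0,0,0],"fingers":1},{"linear":[0.003,0,0],"twist":[0,0,0],"fingers":1},{"linear":[0.003,0,0],"twist":[0,0,0],"fingers":1}]'
python3 -m creep '[{"linear":[0,0,0],"twist":[0,0,0],"fingers":0.1},{"linear":[0,0,0],"twist":[0,0,0],"fingers":0.06},{"linear":[0,0,0],"twist":[0,0,0],"fingers":0.06},{"linear":[0,0,0],"twist":[0,0,0],"fingers":0.06},{"linear":[-0.03,0,0],"twist":[0,0,0],"fingers":0.06},{"linear":[-0.07,0,0],"twist":[0,0,0],"fingers":0.06},{"linear":[-0.11,0,0],"twist":[0,0,0],"fingers":0.06},{"linear":[-0.15,0,0],"twist":[0,0,0],"fingers":0.31}]'
python3 -m creep '[{"linear":[-0.04,-0.04,0],"twist":[0,0,0],"fingers":0.31},{"linear":[-0.08,-0.08,0],"twist":[0,0,0],"fingers":0.31},{"linear":[-0.11,-0.12,-0.01],"twist":[0,0,0],"fingers":0.31},{"linear":[-0.13,-0.15,-0.02],"twist":[0,0,0],"fingers":0.31},{"linear":[-0.13,-0.18,-0.03],"twist":[0,0,0],"fingers":0.31},{"linear":[-0.13,-0.18,-0.03],"twist":[0,0,0],"fingers":0.31},{"linear":[-0.13,-0.18,-0.03],"twist":[0,0,0],"fingers":0.31}]'
python3 - <<'E'
from h import *
show();im,d=snap('wrist','w9.png');P=viewer.camera_params('wrist');C=cloud(d,P)
pot('wrist',(.617,.081),.038);pot('wrist',(.622,-.04),.038)
m=(d>0)&(abs(C[...,2]-.048)<.004)&(C[...,0]>.5)&(C[...,0]<.7)&(abs(C[...,1]-.02)<.11); m[235:]=0
m&=(im[...,0]>im[...,2]*1.5)&(C[...,0]>.56)
q=C[m];print(cv2.minAreaRect(q[:,:2].astype(np.float32)*1000),np.median(q[:,2]))
E
```

```text
time: 19.13
position: [0.6182, 0.0789, 0.0236]
tool_rot: [-0.041, 1.569, 0.041]
ft_force: [-0.7, -0.6, 0.1]
grip_width: 0.377
time: 19.8
position: [0.6173, 0.0791, 0.1746]
tool_rot: [-0.041, 1.571, 0.042]
ft_force: [1.2, -0.3, -0.1]
grip_width: 0.444
time: 20.38
position: [0.5971, -0.11, 0.3049]
tool_rot: [-0.037, 1.568, 0.03]
ft_force: [0.7, 0.1, 0.3]
grip_width: 0.341
t 20.38 p [ 0.5971 -0.11    0.3049] R
 [[ 0.002 -0.042  0.999]
 [-0.005  0.999  0.042]
 [-1.    -0.005  0.002]] f [0.7 0.1 0.3] w 0.341
pot top [618.5  74.4] r 15.7 z 0.0369 301 mean [618.8  69.7  36.8]
pot top [622.4 -39.5] r 39.5 z 0.035 511 mean [620.2 -19.9  34.9]
((613.9575805664062, 8.192169189453125), (108.88445281982422, 128.77188110351562), 2.8323371410369873) 0.046502841439923503
```

```bash
python3 - <<'E'
from h import *
im,d=snap('wrist','w10.png',(180,0,340,130),5);P=viewer.camera_params('wrist');C=cloud(d,P)
show()
m=(im[...,0]>im[...,2]*2)&(im[...,1]<60)&(C[...,0]>.58)&(C[...,0]<.66)&(C[...,1]>-.06)&(C[...,1]<.06)&(d>0)
q=C[m];print(len(q),q.min(0),q.max(0),np.median(q,0));print(cv2.minAreaRect(q[q[:,2]>.02][:,:2].astype(np.float32)*1000))
for v in range(50,115,5): print(v,C[v,262:288:4,2].round(3))
E
```

```text
t 20.58 p [ 0.5972 -0.1005  0.3026] R
 [[-0.001 -0.055  0.999]
 [ 0.001  0.999  0.055]
 [-1.     0.001 -0.   ]] f [ 0.5  0.3 -0.9] w 0.347
800 [ 0.58047599 -0.05708536  0.00702575] [0.65998252 0.05956639 0.03989286] [ 0.61828308 -0.0193979   0.03397024]
((620.2305908203125, 1.1449012756347656), (116.52018737792969, 79.42169189453125), 89.95697021484375)
50 [0.004 0.004 0.002 0.005 0.003 0.004 0.006]
55 [0.003 0.005 0.005 0.005 0.003 0.005 0.003]
60 [0.006 0.005 0.003 0.004 0.001 0.004 0.005]
65 [0.004 0.004 0.003 0.003 0.004 0.004 0.003]
70 [0.003 0.004 0.004 0.003 0.004 0.004 0.004]
75 [0.004 0.03  0.034 0.033 0.002 0.005 0.004]
80 [0.023 0.031 0.034 0.036 0.036 0.032 0.028]
85 [0.024 0.03  0.035 0.034 0.035 0.032 0.024]
90 [0.026 0.033 0.034 0.037 0.036 0.034 0.026]
95 [0.026 0.031 0.036 0.034 0.036 0.033 0.027]
100 [0.026 0.034 0.036 0.036 0.036 0.033 0.024]
105 [0.004 0.001 0.004 0.003 0.003 0.003 0.003]
110 [0.004 0.002 0.003 0.003 0.004 0.004 0.003]
```

```bash
python3 - <<'E'
from h import *
s=st();print(np.round(s['joint_positions'],3))
for X in [(.622,-.04,.038),(.605,-.04,.038),(.638,-.04,.038),(.619,-.02,.037)]: print(X,(proj('side',X)-[200,150])*4)
E
```

```text
[ 0.802  0.302 -0.85   1.435  0.225  1.506  0.015]
(0.622, -0.04, 0.038) [445.65024763 305.38943448]
(0.605, -0.04, 0.038) [416.5373871  308.30105329]
(0.638, -0.04, 0.038) [472.84507195 302.66964121]
(0.619, -0.02, 0.037) [428.58602488 290.56733654]
```

```bash
cat >> h.py <<'E'
def redpot(cam='wrist',box=(.575,.655,-.063,.06)):
    P=viewer.camera_params(cam); im,d=viewer.get_image(cam); C=cloud(d,P); im=im.astype(int)
    m=(im[...,0]>im[...,1]*3)&(im[...,0]>im[...,2]*3)&(im[...,0]>50)&(C[...,0]>box[0])&(C[...,0]<box[1])&(C[...,1]>box[2])&(C[...,1]<box[3])&(C[...,2]>.012)&(C[...,2]<.043)&(d>0)
    m=cv2.morphologyEx(m.astype(np.uint8),cv2.MORPH_OPEN,np.ones((3,3)))>0
    q=C[m];print(len(q),'min',q.min(0).round(4),'max',q.max(0).round(4),cv2.minAreaRect(q[:,:2].astype(np.float32)*1000)); return im,d
E
python3 - <<'E'
from h import *
redpot()
E
```

```text
637 min [ 0.6037 -0.0339  0.0222] max [ 0.6334 -0.0017  0.0382] ((618.5220947265625, -17.807043075561523), (32.160701751708984, 29.738609313964844), 89.81219482421875)
```

```bash
python3 - <<'E'
from h import *
plan([0.6188,-0.028,0.15],10);plan([0.6188,-0.028,0.0195],10)
E
```

```text
lin mm [152.6  70.7  25.7] twist [-6.82 -0.03 -0.06]
lin mm [283.1  70.5  25.7] twist [-6.82 -0.03 -0.06]
```

```bash
python3 -m creep '[{"linear":[0.03,0.02,0.008],"twist":[-3,0,0],"fingers":-0.06},{"linear":[0.06,0.04,0.016],"twist":[-7,0,0],"fingers":-0.06},{"linear":[0.09,0.06,0.022],"twist":[-7,0,0],"fingers":-0.06},{"linear":[0.12,0.07,0.0255],"twist":[-7,0,0],"fingers":-0.06},{"linear":[0.15,0.0705,0.0255],"twist":[-7,0,0],"fingers":-0.06},{"linear":[0.15,0.0705,0.0255],"twist":[-7,0,0],"fingers":-0.06},{"linear":[0.15,0.0705,0.0255],"twist":[-7,0,0],"fingers":-0.06}]' 15
python3 - <<'E'
from h import *
show();plan([0.6188,-0.028,0.0195],10);snap('wrist','w11.png')
E
```

```text
time: 21.22
position: [0.6178, -0.0293, 0.1516]
tool_rot: [-0.138, 1.57, 0.14]
ft_force: [0.6, 0.5, -0.1]
grip_width: 0.529
t 21.22 p [ 0.6178 -0.0293  0.1516] R
 [[-0.004 -0.176  0.984]
 [ 0.001  0.984  0.176]
 [-1.     0.001 -0.004]] f [ 0.6  0.5 -0.1] w 0.529
lin mm [132.1   0.9   1.7] twist [ 0.15 -0.21 -0.08]
```

```bash
python3 -m creep '[{"linear":[0.03,0.001,0.001],"twist":[0,0,0],"fingers":-0.06},{"linear":[0.06,0.001,0.001],"twist":[0,0,0],"fingers":-0.06},{"linear":[0.085,0.001,0.001],"twist":[0,0,0],"fingers":-0.06},{"linear":[0.105,0.001,0.001],"twist":[0,0,0],"fingers":-0.06},{"linear":[0.12,0.001,0.001],"twist":[0,0,0],"fingers":-0.06},{"linear":[0.13,0.001,0.001],"twist":[0,0,0],"fingers":-0.06},{"linear":[0.13,0.001,0.001],"twist":[0,0,0],"fingers":-0.06},{"linear":[0.13,0.001,0.001],"twist":[0,0,0],"fingers":-0.06}]' 15
python3 -m creep '[{"linear":[0,0,0],"twist":[0,0,0],"fingers":0.5},{"linear":[0,0,0],"twist":[0,0,0],"fingers":1},{"linear":[0,0,0],"twist":[0,0,0],"fingers":1},{"linear":[0,0,0],"twist":[0,0,0],"fingers":1},{"linear":[0,0,0],"twist":[0,0,0],"fingers":1}]' 10

```

```text
time: 21.93
position: [0.6208, -0.0295, 0.0242]
tool_rot: [-0.137, 1.565, 0.137]
ft_force: [-0.5, -0.4, 0.6]
grip_width: 0.527
time: 22.35
position: [0.6208, -0.0295, 0.0242]
tool_rot: [-0.138, 1.565, 0.136]
ft_force: [0.4, -1.3, 5.5]
grip_width: 0.386
```

```bash
python3 -m creep '[{"linear":[-0.002,0,0],"twist":[0,0,0],"fingers":1},{"linear":[-0.002,-0.006,-0.001],"twist":[0,0,0],"fingers":1},{"linear":[-0.002,-0.012,-0.002],"twist":[0,0,0],"fingers":1},{"linear":[-0.002,-0.019,-0.003],"twist":[0,0,0],"fingers":1},{"linear":[-0.002,-0.019,-0.003],"twist":[0,0,0],"fingers":1}]' 12
python3 -m creep '[{"linear":[0.001,0,0],"twist":[0,0,0],"fingers":0.1},{"linear":[0.001,0,0],"twist":[0,0,0],"fingers":-0.06},{"linear":[0.001,0,0],"twist":[0,0,0],"fingers":-0.06},{"linear":[0.001,0,0],"twist":[0,0,0],"fingers":-0.06},{"linear":[0.001,0,0],"twist":[0,0,0],"fingers":-0.06}]' 12
python3 -m creep '[{"linear":[-0.01,0,0],"twist":[0,0,0],"fingers":-0.06},{"linear":[-0.04,0,0],"twist":[0,0,0],"fingers":-0.06},{"linear":[-0.08,0,0],"twist":[0,0,0],"fingers":-0.06},{"linear":[-0.12,-0.02,0],"twist":[0,0,0],"fingers":-0.06},{"linear":[-0.15,-0.04,0],"twist":[0,0,0],"fingers":-0.06},{"linear":[-0.18,-0.05,0],"twist":[0,0,0],"fingers":-0.06},{"linear":[-0.18,-0.05,0],"twist":[0,0,0],"fingers":-0.06}]' 12
python3 - <<'E'
from h import *
show();snap('wrist','w12.png',(170,20,370,230),4);redpot()
E
```

```text
time: 22.77
position: [0.6197, -0.0415, 0.025]
tool_rot: [-0.13, 1.566, 0.147]
ft_force: [0.6, 13.5, 1.7]
grip_width: 0.385
time: 23.18
position: [0.6245, -0.0404, 0.0255]
tool_rot: [-0.132, 1.555, 0.148]
ft_force: [8.3, 14.0, -2.2]
grip_width: 0.526
time: 23.77
position: [0.6323, -0.1029, 0.2106]
tool_rot: [-0.136, 1.557, 0.128]
ft_force: [0.9, -0.4, 1.1]
grip_width: 0.529
t 23.77 p [ 0.6323 -0.1029  0.2106] R
 [[ 0.01  -0.168  0.986]
 [-0.004  0.986  0.168]
 [-1.    -0.006  0.009]] f [ 0.9 -0.4  1.1] w 0.529
1064 min [ 0.6046 -0.0461  0.0237] max [ 0.6356 -0.0129  0.0384] ((619.987060546875, -29.428800582885742), (30.719181060791016, 32.646446228027344), 2.1921746730804443)
```

```bash
python3 - <<'E'
from h import *
plan([0.6198,-0.0275,0.10],10);plan([0.6198,-0.0275,0.020],10)
E
```

```text
lin mm [104.9  72.6   2.8] twist [-0.13  0.09  0.06]
lin mm [184.9  72.7   2.7] twist [-0.13  0.09  0.06]
```

```bash
python3 -m creep '[{"linear":[0.01,0.03,0.003],"twist":[0,0,0],"fingers":-0.06},{"linear":[0.02,0.06,0.003],"twist":[0,0,0],"fingers":-0.06},{"linear":[0.05,0.073,0.003],"twist":[0,0,0],"fingers":-0.06},{"linear":[0.09,0.073,0.003],"twist":[0,0,0],"fingers":-0.06},{"linear":[0.1,0.073,0.003],"twist":[0,0,0],"fingers":-0.06},{"linear":[0.1,0.073,0.003],"twist":[0,0,0],"fingers":-0.06},{"linear":[0.1,0.073,0.003],"twist":[0,0,0],"fingers":-0.06}]'
python3 - <<'E'
from h import *
plan([0.6198,-0.0275,0.020],10)
E
```

```text
time: 24.45
position: [0.6186, -0.0261, 0.1034]
tool_rot: [-0.136, 1.569, 0.137]
ft_force: [0.5, -0.4, -0.0]
grip_width: 0.531
lin mm [83.4 -1.6  1.1] twist [-0.03 -0.12 -0.04]
```

```bash
python3 -m creep '[{"linear":[0.03,-0.0015,0.001],"twist":[0,0,0],"fingers":-0.06},{"linear":[0.055,-0.0015,0.001],"twist":[0,0,0],"fingers":-0.06},{"linear":[0.072,-0.0015,0.001],"twist":[0,0,0],"fingers":-0.06},{"linear":[0.083,-0.0015,0.001],"twist":[0,0,0],"fingers":-0.06},{"linear":[0.084,-0.0015,0.001],"twist":[0,0,0],"fingers":-0.06},{"linear":[0.084,-0.0015,0.001],"twist":[0,0,0],"fingers":-0.06},{"linear":[0.084,-0.0015,0.001],"twist":[0,0,0],"fingers":0.5},{"linear":[0.084,-0.0015,0.001],"twist":[0,0,0],"fingers":1}]' 20
python3 -m creep '[{"linear":[0,0,0],"twist":[0,0,0],"fingers":1},{"linear":[0,0,0],"twist":[0,0,0],"fingers":1},{"linear":[0,0,0],"twist":[0,0,0],"fingers":1},{"linear":[0,0,0],"twist":[0,0,0],"fingers":1},{"linear":[0,0,0],"twist":[0,0,0],"fingers":1},{"linear":[-0.03,0,0],"twist":[0,0,0],"fingers":1},{"linear":[-0.07,0,0],"twist":[0,0,0],"fingers":1},{"linear":[-0.11,0,0],"twist":[0,0,0],"fingers":1}]' 20
python3 - <<'E'
from h import *
show();print(np.round(st()['joint_positions'],3));snap('wrist','w13.png')
plan([0.56,0.225,0.2],-68.5)
E
```

```text
time: 25.12
position: [0.6218, -0.0268, 0.0219]
tool_rot: [-0.137, 1.564, 0.136]
ft_force: [0.3, -0.3, 0.3]
grip_width: 0.45
time: 25.78
position: [0.6191, -0.0267, 0.1301]
tool_rot: [-0.137, 1.57, 0.138]
ft_force: [0.7, -0.6, 0.2]
grip_width: 0.387
t 25.78 p [ 0.6191 -0.0267  0.1301] R
 [[-0.003 -0.174  0.985]
 [ 0.001  0.985  0.174]
 [-1.     0.001 -0.003]] f [ 0.7 -0.6  0.2] w 0.387
[ 0.663  0.458 -0.846  1.631  0.359  1.22  -0.083]
lin mm [-61.2 258.2 -19.2] twist [78.53  0.61 -0.28]
```

```bash
python3 - <<'E'
from h import *
c=proj('scene',(.62,-.027,.13)).astype(int);print(c)
snap('scene','sc2.png',(c[0]-40,c[1]-30,c[0]+40,c[1]+30),9)
c=proj('side',(.62,-.027,.13)).astype(int)
snap('side','sd6.png',(c[0]-40,c[1]-30,c[0]+40,c[1]+30),9)
E
```

```text
[254 159]
```

```bash
python3 -m creep '[{"linear":[-0.03,0.01,0],"twist":[6,0,0],"fingers":1},{"linear":[-0.06,0.04,-0.003],"twist":[12,0,0],"fingers":1},{"linear":[-0.08,0.075,-0.006],"twist":[18,0,0],"fingers":1},{"linear":[-0.1,0.11,-0.008],"twist":[24,0,0],"fingers":1},{"linear":[-0.1,0.145,-0.01],"twist":[30,0,0],"fingers":1},{"linear":[-0.1,0.18,-0.013],"twist":[36,0,0],"fingers":1},{"linear":[-0.1,0.215,-0.016],"twist":[42,0,0],"fingers":1},{"linear":[-0.1,0.25,-0.019],"twist":[48,0,0],"fingers":1}]' 20
python3 -m creep '[{"linear":[0,0.003,0.003],"twist":[6,0,0],"fingers":1},{"linear":[0,0.005,0.005],"twist":[12,0,0],"fingers":1},{"linear":[0,0.005,0.005],"twist":[18,0,0],"fingers":1},{"linear":[0,0.005,0.005],"twist":[24,0,0],"fingers":1},{"linear":[0,0.005,0.005],"twist":[30,0,0],"fingers":1},{"linear":[0,0.005,0.005],"twist":[30,0,0],"fingers":1},{"linear":[0,0.005,0.005],"twist":[30,0,0],"fingers":1}]' 20
python3 - <<'E'
from h import *
show();print(np.round(st()['joint_positions'],3))
plan([0.56,0.225,0.2],-68.5)
E
```

```text
time: 26.6
position: [0.5571, 0.217, 0.2286]
tool_rot: [0.522, 1.508, -0.525]
ft_force: [0.7, -0.7, -1.6]
grip_width: 0.386
time: 27.18
position: [0.5647, 0.2166, 0.2287]
tool_rot: [0.918, 1.369, -0.921]
ft_force: [0.2, -0.2, -0.4]
grip_width: 0.387
t 27.18 p [0.5647 0.2166 0.2287] R
 [[-0.002  0.926  0.377]
 [-0.001  0.377 -0.926]
 [-1.    -0.002  0.   ]] f [ 0.2 -0.2 -0.4] w 0.387
[ 0.204  0.312 -0.753  1.553  0.216  1.365 -1.753]
lin mm [28.7 -1.2 -9.5] twist [0.68 0.01 0.12]
```

```bash
python3 -m creep '[{"linear":[0,0,0],"twist":[0,0,6],"fingers":1},{"linear":[0,0,0],"twist":[0,0,12],"fingers":1},{"linear":[0,0,0],"twist":[0,0,18],"fingers":1},{"linear":[0,0,0],"twist":[0,0,24],"fingers":1},{"linear":[0,0,0],"twist":[0,0,30],"fingers":1},{"linear":[0,0,0],"twist":[0,0,36],"fingers":1},{"linear":[0,0,0],"twist":[0,0,42],"fingers":1},{"linear":[0,0,0],"twist":[0,0,48],"fingers":1}]' 20
python3 -m creep '[{"linear":[0,0,0],"twist":[0,0,6],"fingers":1},{"linear":[0,0,0],"twist":[0,0,12],"fingers":1},{"linear":[0,0,0],"twist":[0,0,17],"fingers":1},{"linear":[0,0,0],"twist":[0,0,17],"fingers":1},{"linear":[0,0,0],"twist":[0,0,17],"fingers":1}]' 20
python3 - <<'E'
from h import *
show();print(np.round(st()['joint_positions'],3))
snap('side','sd7.png');snap('scene','sc3.png')
E
```

```text
time: 27.85
position: [0.5652, 0.2152, 0.2308]
tool_rot: [1.336, 0.828, -0.271]
ft_force: [0.5, 2.3, -0.7]
grip_width: 0.385
time: 28.27
position: [0.5599, 0.2176, 0.2329]
tool_rot: [1.39, 0.754, -0.136]
ft_force: [-0.1, 0.2, 0.8]
grip_width: 0.39
t 28.27 p [0.5599 0.2176 0.2329] R
 [[ 0.763  0.509  0.399]
 [ 0.337  0.213 -0.917]
 [-0.552  0.834 -0.01 ]] f [-0.1  0.2  0.8] w 0.39
[-0.023 -0.295 -0.342  2.402 -1.328  0.111 -0.301]
```

```bash
python3 - <<'E'
from h import *
plan([0.59,0.25,0.08]);plan([0.59,0.25,0.03])
E
```

```text
lin [ 0.1187 -0.0977 -0.0164]
lin [ 0.1467 -0.1391 -0.0157]
```

```bash
python3 -m creep '[{"linear":[0.025,-0.02,-0.004],"twist":[0,0,0],"fingers":1},{"linear":[0.05,-0.04,-0.008],"twist":[0,0,0],"fingers":1},{"linear":[0.075,-0.06,-0.012],"twist":[0,0,0],"fingers":1},{"linear":[0.1,-0.08,-0.016],"twist":[0,0,0],"fingers":1},{"linear":[0.119,-0.098,-0.016],"twist":[0,0,0],"fingers":1},{"linear":[0.119,-0.098,-0.016],"twist":[0,0,3],"fingers":1},{"linear":[0.119,-0.098,-0.016],"twist":[0,0,6],"fingers":1},{"linear":[0.119,-0.098,-0.016],"twist":[0,0,6],"fingers":1}]' 20
python3 - <<'E'
from h import *
show();print(np.round(st()['joint_positions'],3))
snap('side','sd8.png',(170,80,370,260),4);plan([0.59,0.25,0.03])
E
```

```text
time: 29.03
position: [0.5642, 0.2319, 0.2312]
tool_rot: [1.397, 0.75, -0.132]
ft_force: [-0.1, -0.3, -0.4]
grip_width: 0.389
t 29.03 p [0.5642 0.2319 0.2312] R
 [[ 0.766  0.505  0.397]
 [ 0.339  0.206 -0.918]
 [-0.545  0.838 -0.013]] f [-0.1 -0.3 -0.4] w 0.389
[ 0.052 -0.274 -0.444  2.388 -1.548  0.096 -0.115]
lin [ 0.1366 -0.1538 -0.0031]
```

```bash
cat > fk.py <<'E'
import numpy as np, itertools
from scipy.spatial.transform import Rotation as R
from scipy.optimize import least_squares
D=[([1.295,.321,-.07,1.45,.023,1.371,-.057],[.1855,-.6224,.2324],[[-.001,.958,.286],[.002,.286,-.958],[-1,0,-.002]]),
([.802,.302,-.85,1.435,.225,1.506,.015],[.5972,-.1005,.3026],[[-.001,-.055,.999],[.001,.999,.055],[-1,.001,0]]),
([.663,.458,-.846,1.631,.359,1.22,-.083],[.6191,-.0267,.1301],[[-.003,-.174,.985],[.001,.985,.174],[-1,.001,-.003]]),
([.204,.312,-.753,1.553,.216,1.365,-1.753],[.5647,.2166,.2287],[[-.002,.926,.377],[-.001,.377,-.926],[-1,-.002,0]]),
([-.023,-.295,-.342,2.402,-1.328,.111,-.301],[.5599,.2176,.2329],[[.763,.509,.399],[.337,.213,-.917],[-.552,.834,-.01]]),
([.052,-.274,-.444,2.388,-1.548,.096,-.115],[.5642,.2319,.2312],[[.766,.505,.397],[.339,.206,-.918],[-.545,.838,-.013]])]
ez=lambda a:R.from_euler('z',a); ey=lambda a:R.from_euler('y',a)
def fk(p,q,s):
    d1,a1,L1,a2,L2,a3,L3,o1,o7,oy=p
    A=ez(s[0]*q[0]+o1); P=np.array([0,0,d1])
    A=A*ey(s[1]*q[1]); P=P+A.apply([a1,0,L1]); A=A*ez(s[2]*q[2])
    A=A*ey(s[3]*q[3]); P=P+A.apply([a2,0,L2]); A=A*ez(s[4]*q[4])
    A=A*ey(s[5]*q[5]); A=A*ez(s[6]*q[6]+o7); P=P+A.apply([a3,oy,L3])
    return P,A.as_matrix()[:,[2,0,1]]  # x=approach
def res(p,s):
    r=[]
    for q,P,M in D:
        a,b=fk(p,q,s); r+=list((a-P)*3)+list((b-np.array(M)).ravel())
    return np.array(r)
if __name__=='__main__':
    best=[]
    for s in itertools.product([1,-1],repeat=3):
        S=(s[0],1,s[1],1,s[2],1,1)
        for s7 in [1,-1]:
            S=S[:6]+(s7,)
            for o1 in [0,np.pi/2,np.pi,-np.pi/2]:
                for o7 in [0,1.57,3.14,-1.57]:
                    f=least_squares(res,[.3,0,.35,0,.35,0,.25,o1,o7,0],args=(S,));best.append((f.cost,S,np.round(f.x,4)))
    best.sort(key=lambda b:b[0])
    for b in best[:4]: print(b)
E
python3 fk.py
```

```text
(np.float64(0.001149186356534125), (-1, 1, -1, 1, -1, 1, -1), array([ 0.2601,  0.0273,  0.4259, -0.0027,  0.4959, -0.0062,  0.3281,
       -0.0145,  1.5587,  0.0017]))
(np.float64(0.0011491863565341303), (-1, 1, -1, 1, -1, 1, -1), array([ 2.6010e-01,  2.7300e-02,  4.2590e-01, -2.7000e-03,  4.9590e-01,
       -6.2000e-03,  3.2810e-01,  6.2687e+00,  1.5587e+00,  1.7000e-03]))
(np.float64(0.0011491863565341338), (-1, 1, -1, 1, -1, 1, -1), array([ 2.6010e-01,  2.7300e-02,  4.2590e-01, -2.7000e-03,  4.9590e-01,
       -6.2000e-03,  3.2810e-01, -1.4500e-02, -4.7244e+00,  1.7000e-03]))
(np.float64(0.0011491863565341355), (-1, 1, -1, 1, -1, 1, -1), array([ 0.2601,  0.0273,  0.4259, -0.0027,  0.4959, -0.0062,  0.3281,
       -0.0145,  1.5587,  0.0017]))
```

```bash
cat > ik.py <<'E'
from fk import *
S=(-1,1,-1,1,-1,1,-1); p=np.array([.2601,.0273,.4259,-.0027,.4959,-.0062,.3281,-.0145,1.5587,.0017])
lo=np.array([-2.86,-.3,-1.38,.06,-1.56,.09,-2.69]);hi=np.array([2.86,2.09,1.24,2.45,4.7,2.05,2.69])
def tgt(phi,t):
    # tool x: pointing azimuth phi, tilted t from down; tool y: up component
    c=np.array([np.cos(phi),np.sin(phi),0]);u=np.array([0,0,1.])
    x=-u*np.cos(t)+c*np.sin(t); y=c*np.cos(t)+u*np.sin(t); return np.c_[x,y,np.cross(x,y)]
def ik(P,M,q0,m=.08):
    def r(q):
        a,b=fk(p,q,S); return np.r_[(a-P)*5,(b-M).ravel()]
    f=least_squares(r,np.clip(q0,lo+m+.001,hi-m-.001),bounds=(lo+m,hi-m),max_nfev=60); return f.x,f.cost
if __name__=='__main__':
    rng=np.random.default_rng(0)
    for P in [(.59,.25,.027),(.5,-.1,.027),(.62,.22,.027),(.47,-.15,.027)]:
        for t in (60,):
            out=[]
            for phi in range(0,360,30):
                b=(9,None)
                for k in range(8):
                    q,c=ik(np.array(P),tgt(np.radians(phi),np.radians(t)),lo+(hi-lo)*rng.random(7) if k else np.array([.204,.312,-.753,1.553,.216,1.365,-1.0]))
                    if c<b[0]: b=(c,q)
                    if c<1e-6: break
                out.append((phi,round(b[0],5),np.round(b[1],2).tolist() if b[0]<1e-4 else None))
            print(P,t); [print(o) for o in out]
E
time python3 ik.py
```

```text
(0.59, 0.25, 0.027) 60
(0, np.float64(0.0), [0.3, 0.77, -1.1, 2.28, 2.27, 1.19, 2.42])
(30, np.float64(0.0), [-1.33, 0.67, 1.07, 2.37, 3.7, 0.87, 0.72])
(60, np.float64(0.0), [0.94, 0.86, -1.1, 2.16, -1.28, 0.24, 0.9])
(90, np.float64(0.0), [0.66, 0.84, -0.79, 1.8, -0.66, 0.87, 0.53])
(120, np.float64(0.0), [0.47, 1.06, -0.79, 1.36, -0.27, 1.37, 0.48])
(150, np.float64(0.0), [0.18, 1.26, -0.78, 0.9, -0.04, 1.88, 0.63])
(180, np.float64(0.03806), None)
(210, np.float64(0.0668), None)
(240, np.float64(0.00917), None)
(270, np.float64(0.0), [-0.46, 1.08, -0.52, 1.12, 1.07, 1.97, 2.11])
(300, np.float64(0.0), [-0.51, 0.84, -0.47, 1.58, 1.25, 1.61, 2.21])
(330, np.float64(0.0), [-1.44, 0.68, 0.68, 1.99, 1.08, 0.72, 2.39])
(0.5, -0.1, 0.027) 60
(0, np.float64(0.11195), None)
(30, np.float64(0.00031), None)
(60, np.float64(0.0), [1.1, 0.55, -0.4, 2.07, -0.94, 1.1, 0.89])
(90, np.float64(0.0), [1.0, 0.77, -0.47, 1.71, -0.52, 1.41, 0.82])
(120, np.float64(0.0), [0.86, 0.97, -0.58, 1.38, -0.17, 1.73, 0.85])
(150, np.float64(0.00021), None)
(180, np.float64(0.00173), None)
(210, np.float64(0.0)
[... 1050 characters left out ...]
4(0.09556), None)
(30, np.float64(0.0), [1.76, 0.56, -0.93, 2.37, -1.18, 0.65, 0.94])
(60, np.float64(0.0), [1.14, 0.56, -0.32, 2.03, -0.88, 1.19, 0.92])
(90, np.float64(0.0), [1.08, 0.78, -0.46, 1.68, -0.46, 1.47, 0.85])
(120, np.float64(0.0), [0.93, 0.96, -0.56, 1.39, -0.12, 1.77, 0.91])
(150, np.float64(0.00017), None)
(180, np.float64(0.0), [0.0, 0.98, 0.3, 1.24, 0.04, 1.96, 1.88])
(210, np.float64(0.0), [0.3, 0.91, -0.44, 1.43, 0.69, 1.93, 1.78])
(240, np.float64(0.0), [0.48, 0.93, -0.86, 1.71, 1.16, 1.94, 1.83])
(270, np.float64(0.0), [0.09, 0.55, -0.43, 2.09, 1.21, 1.43, 2.03])
(300, np.float64(0.00099), None)
(330, np.float64(0.12964), None)
real	0m15.717s
user	0m15.972s
sys	0m0.147s
```

```bash
python3 -m creep '[{"linear":[0,0,0],"twist":[0,0,-7],"fingers":1},{"linear":[0,0,0],"twist":[0,0,-14],"fingers":1},{"linear":[0,0,0],"twist":[0,0,-21],"fingers":1},{"linear":[0,0,0],"twist":[0,0,-28],"fingers":1},{"linear":[0,0,0],"twist":[0,0,-35],"fingers":1},{"linear":[0,0,0],"twist":[0,0,-42],"fingers":1},{"linear":[0,0,0],"twist":[0,0,-49],"fingers":1},{"linear":[0,0,0],"twist":[0,0,-56],"fingers":1}]' 20
python3 - <<'E'
from h import *
show();print(np.round(st()['joint_positions'],3))
E
```

```text
time: 29.75
position: [0.5638, 0.2329, 0.2312]
tool_rot: [1.139, 1.155, -0.572]
ft_force: [-0.4, 3.9, -2.8]
grip_width: 0.386
t 29.75 p [0.5638 0.2329 0.2312] R
 [[ 0.355  0.84   0.411]
 [ 0.182  0.369 -0.911]
 [-0.917  0.398 -0.022]] f [-0.4  3.9 -2.8] w 0.386
[ 0.778 -0.031 -1.162  1.897 -0.083  0.85  -1.5  ]
```

```bash
python3 - <<'E'
from h import *
plan([0.54,0.2,0.26],-60)
E
python3 -m creep '[{"linear":[0,0,0],"twist":[0,0,-6],"fingers":1},{"linear":[0,0,0],"twist":[0,0,-12],"fingers":1},{"linear":[0,0,0],"twist":[0,0,-18],"fingers":1},{"linear":[0,0,0],"twist":[0,0,-23],"fingers":1},{"linear":[0,0,0],"twist":[0,0,-23],"fingers":1},{"linear":[0,0,0],"twist":[0,0,-23],"fingers":1}]' 20
python3 - <<'E'
from h import *
show();print(np.round(st()['joint_positions'],3))
plan([0.48,-0.13,0.24],3)
E
```

```text
lin mm [-40.8 -20.6  19.6] twist [ -5.91  -0.06 -23.51]
time: 30.25
position: [0.5627, 0.2359, 0.2272]
tool_rot: [0.912, 1.404, -0.87]
ft_force: [-0.0, -0.1, -0.6]
grip_width: 0.389
t 30.25 p [0.5627 0.2359 0.2272] R
 [[-0.005  0.91   0.415]
 [ 0.033  0.415 -0.909]
 [-0.999  0.01  -0.032]] f [-0.  -0.1 -0.6] w 0.389
[ 0.428  0.436 -1.107  1.545  0.364  1.387 -1.844]
lin mm [ -24.6 -226.9  297.9] twist [-68.47  -1.29  -1.59]
```

```bash
python3 -m creep '[{"linear":[-0.02,-0.02,0.026],"twist":[-6,0,0],"fingers":1},{"linear":[-0.025,-0.04,0.053],"twist":[-12,0,0],"fingers":1},{"linear":[-0.025,-0.06,0.08],"twist":[-18,0,0],"fingers":1},{"linear":[-0.025,-0.083,0.109],"twist":[-24,0,0],"fingers":1},{"linear":[-0.025,-0.106,0.139],"twist":[-30,0,0],"fingers":1},{"linear":[-0.025,-0.129,0.169],"twist":[-36,0,0],"fingers":1},{"linear":[-0.025,-0.152,0.2],"twist":[-43,0,0],"fingers":1},{"linear":[-0.025,-0.175,0.23],"twist":[-50,0,0],"fingers":1}]' 20
python3 - <<'E'
from h import *
plan([0.48,-0.13,0.24],3)
E
```

```text
time: 30.92
position: [0.5016, -0.0302, 0.2447]
tool_rot: [0.287, 1.561, -0.25]
ft_force: [0.5, 1.1, -0.2]
grip_width: 0.384
lin mm [   2.4 -101.3   13.1] twist [-22.58  -0.39  -1.34]
```

```bash
python3 -m creep '[{"linear":[0,-0.03,0.003],"twist":[-6,0,0],"fingers":1},{"linear":[0,-0.06,0.007],"twist":[-12,0,0],"fingers":1},{"linear":[0,-0.09,0.01],"twist":[-18,0,0],"fingers":1},{"linear":[0,-0.1,0.013],"twist":[-22,0,0],"fingers":1},{"linear":[0,-0.1,0.013],"twist":[-22,0,0],"fingers":1},{"linear":[0,-0.1,0.013],"twist":[-22,0,0],"fingers":1}]' 20
python3 - <<'E'
from h import *
show();print(np.round(st()['joint_positions'],3));plan([0.46,-0.13,0.15],3)
E
```

```text
time: 31.42
position: [0.4807, -0.1266, 0.242]
tool_rot: [-0.006, 1.575, 0.049]
ft_force: [1.0, 0.1, -0.1]
grip_width: 0.384
t 31.42 p [ 0.4807 -0.1266  0.242 ] R
 [[-0.005 -0.035  0.999]
 [ 0.027  0.999  0.035]
 [-1.     0.028 -0.004]] f [ 1.   0.1 -0.1] w 0.384
[ 1.504  0.122 -1.342  1.767  0.095  1.357  0.177]
lin mm [ 91.9  -5.3 -20.4] twist [-0.99 -0.2  -1.59]
```

```bash
python3 -m creep '[{"linear":[0,0,0],"twist":[0,0,6],"fingers":1},{"linear":[0,0,0],"twist":[0,0,12],"fingers":1},{"linear":[0,0,0],"twist":[0,0,18],"fingers":1},{"linear":[0,0,0],"twist":[0,0,24],"fingers":1},{"linear":[0,0,0],"twist":[0,0,30],"fingers":1},{"linear":[0,0,0],"twist":[0,0,36],"fingers":1},{"linear":[0,0,0],"twist":[0,0,42],"fingers":1},{"linear":[0,0,0],"twist":[0,0,42],"fingers":1}]' 20
python3 - <<'E'
from h import *
show();print(np.round(st()['joint_positions'],3))
E
```

```text
time: 32.08
position: [0.4809, -0.1288, 0.2393]
tool_rot: [0.581, 1.506, 0.626]
ft_force: [-1.6, -1.2, -2.4]
grip_width: 0.386
t 32.08 p [ 0.4809 -0.1288  0.2393] R
 [[-0.029 -0.019  0.999]
 [ 0.696  0.717  0.034]
 [-0.718  0.696 -0.008]] f [-1.6 -1.2 -2.4] w 0.386
[ 1.502  0.644 -1.233  1.618 -0.125  1.548  0.311]
```

```bash
python3 -m creep '[{"linear":[0,0,0],"twist":[0,0,6],"fingers":1},{"linear":[0,0,0],"twist":[0,0,12],"fingers":1},{"linear":[0,0,0],"twist":[0,0,18],"fingers":1},{"linear":[0,0,0],"twist":[0,0,18],"fingers":1},{"linear":[0,0,0],"twist":[0,0,18],"fingers":1}]' 20
python3 - <<'E'
from h import *
show();print(np.round(st()['joint_positions'],3));plan([0.465,-0.12,0.08]);plan([0.465,-0.12,0.03])
snap('side','sd9.png');snap('wrist','w14.png')
E
```

```text
time: 32.5
position: [0.4816, -0.1251, 0.2425]
tool_rot: [0.813, 1.428, 0.867]
ft_force: [1.7, 0.0, 0.3]
grip_width: 0.386
t 32.5 p [ 0.4816 -0.1251  0.2425] R
 [[-0.038 -0.016  0.999]
 [ 0.879  0.475  0.041]
 [-0.475  0.88  -0.004]] f [1.7 0.  0.3] w 0.386
[ 1.491  0.842 -1.199  1.577 -0.23   1.619  0.341]
lin [ 0.0823 -0.1403 -0.0157]
lin [ 0.106  -0.1843 -0.0155]
```

```bash
python3 - <<'E'
from ik import *
q=np.array([1.491,.842,-1.199,1.577,-.23,1.619,.341])
M=np.array([[-.038,-.016,.999],[.879,.475,.041],[-.475,.88,-.004]])
for P in [(.48,-.125,.24),(.438,-.058,.12),(.438,-.058,.027)]:
    q,c=ik(np.array(P),M,q,.02);print(P,c,q.round(2))
    a,b=fk(p,q,S);print('wrist',(a-.328*b[:,0]).round(3))
E
python3 - <<'E'
from h import *
plan([0.438,-0.058,0.24]);plan([0.438,-0.058,0.10]);plan([0.438,-0.058,0.03])
P=viewer.camera_params('scene');im,d=viewer.get_image('scene');C=cloud(d,P)
m=(d>0)&(C[...,2]>.10)&(C[...,2]<.19)&(C[...,1]<-.35)&(C[...,0]>.3)&(C[...,0]<.75)&(C[...,1]>-.8)
p=C[m];
for x in np.arange(.36,.7,.04):
    s=p[abs(p[:,0]-x)<.02]; print(round(x,2),len(s),s[:,1].max().round(3) if len(s) else None, s[:,2].max().round(3) if len(s) else None)
E
```

```text
(0.48, -0.125, 0.24) 3.6549793774707176e-08 [ 1.49  0.8  -1.2   1.6  -0.26  1.62  0.33]
wrist [ 0.492 -0.413  0.396]
(0.438, -0.058, 0.12) 3.654979377248734e-08 [ 1.5   0.84 -1.13  1.86 -0.22  1.38  0.47]
wrist [ 0.45  -0.346  0.276]
(0.438, -0.058, 0.027) 3.654979377247175e-08 [ 1.44  0.98 -1.01  1.86 -0.12  1.28  0.53]
wrist [ 0.45  -0.346  0.183]
lin [ 0.0617  0.0286 -0.041 ]
lin [ 0.1285 -0.0945 -0.0409]
lin [ 0.162  -0.156  -0.0408]
0.36 0 None None
0.4 145 -0.455 0.17
0.44 585 -0.436 0.171
0.48 515 -0.435 0.17
0.52 363 -0.433 0.171
0.56 334 -0.436 0.169
0.6 253 -0.441 0.171
0.64 132 -0.433 0.17
0.68 1 -0.726 0.169
```

```bash
python3 -m creep '[{"linear":[0.03,0.014,-0.02],"twist":[0,0,0],"fingers":1},{"linear":[0.0617,0.0286,-0.041],"twist":[0,0,0],"fingers":1},{"linear":[0.078,0,-0.041],"twist":[0,0,0],"fingers":1},{"linear":[0.095,-0.03,-0.041],"twist":[0,0,0],"fingers":1},{"linear":[0.111,-0.06,-0.041],"twist":[0,0,0],"fingers":1},{"linear":[0.128,-0.094,-0.041],"twist":[0,0,0],"fingers":1},{"linear":[0.128,-0.094,-0.041],"twist":[0,0,0],"fingers":1},{"linear":[0.128,-0.094,-0.041],"twist":[0,0,0],"fingers":1}]' 20
python3 - <<'E'
from h import *
show();print(np.round(st()['joint_positions'],3));plan([0.438,-0.058,0.032])
snap('scene','sc4.png',(200,100,400,280),4)
E
```

```text
time: 33.32
position: [0.4372, -0.0586, 0.1005]
tool_rot: [0.814, 1.428, 0.87]
ft_force: [0.5, 0.9, 0.6]
grip_width: 0.387
t 33.32 p [ 0.4372 -0.0586  0.1005] R
 [[-0.038 -0.016  0.999]
 [ 0.88   0.473  0.041]
 [-0.473  0.881 -0.004]] f [0.5 0.9 0.6] w 0.387
[ 1.501  0.92  -1.113  1.835 -0.156  1.358  0.476]
lin [ 0.0328 -0.0601  0.001 ]
```

```bash
python3 -m creep '[{"linear":[0.011,-0.02,0],"twist":[0,0,0],"fingers":1},{"linear":[0.022,-0.04,0],"twist":[0,0,0],"fingers":1},{"linear":[0.03,-0.055,0],"twist":[0,0,0],"fingers":1},{"linear":[0.033,-0.06,0],"twist":[0,0,0],"fingers":1},{"linear":[0.033,-0.06,0],"twist":[0,0,0],"fingers":1}]' 20
python3 -m creep '[{"linear":[0.001,-0.002,0],"twist":[0,0,0],"fingers":1},{"linear":[0.0015,-0.003,0],"twist":[0,0,0],"fingers":1},{"linear":[0.0015,-0.003,0],"twist":[0,0,0],"fingers":1}]' 20
python3 -m creep '[{"linear":[0.001,-0.002,0],"twist":[0,0,0],"fingers":1},{"linear":[0.0015,-0.003,0],"twist":[0,0,0],"fingers":1},{"linear":[0.0015,-0.003,0],"twist":[0,0,0],"fingers":1}]' 20
```

```text
time: 33.78
position: [0.4374, -0.0586, 0.0313]
tool_rot: [0.815, 1.426, 0.869]
ft_force: [-1.2, -0.6, -0.4]
grip_width: 0.387
time: 34.03
position: [0.4375, -0.0589, 0.0281]
tool_rot: [0.814, 1.426, 0.869]
ft_force: [0.5, -0.3, -0.3]
grip_width: 0.384
time: 34.28
position: [0.4375, -0.0588, 0.0248]
tool_rot: [0.816, 1.425, 0.87]
ft_force: [-0.2, -0.9, 3.6]
grip_width: 0.383
```

```bash
python3 -m creep '[{"linear":[0,0,0],"twist":[0,0,3],"fingers":1},{"linear":[0,0,0],"twist":[0,0,5],"fingers":1},{"linear":[0,0,0],"twist":[0,0,5],"fingers":0.1},{"linear":[0,0,0],"twist":[0,0,5],"fingers":-0.1},{"linear":[0,0,0],"twist":[0,0,5],"fingers":-0.1},{"linear":[0,0,0],"twist":[0,0,5],"fingers":-0.1},{"linear":[0,0,0],"twist":[0,0,5],"fingers":-0.1},{"linear":[0,0,0],"twist":[0,0,5],"fingers":-0.1}]' 20
python3 - <<'E'
from h import *
show();snap('scene','sc5.png',(270,140,350,210),9);snap('wrist','w15.png')
E
```

```text
time: 34.95
position: [0.4371, -0.0588, 0.0242]
tool_rot: [0.882, 1.399, 0.935]
ft_force: [0.1, -0.7, -0.5]
grip_width: 0.544
t 34.95 p [ 0.4371 -0.0588  0.0242] R
 [[-0.038 -0.013  0.999]
 [ 0.918  0.395  0.041]
 [-0.395  0.919 -0.003]] f [ 0.1 -0.7 -0.5] w 0.544
```

```bash
python3 -m creep '[{"linear":[-0.004,0.009,0],"twist":[0,0,0],"fingers":-0.1},{"linear":[-0.012,0.028,0],"twist":[0,0,0],"fingers":-0.1},{"linear":[-0.024,0.055,0],"twist":[0,0,0],"fingers":-0.1},{"linear":[-0.04,0.092,0],"twist":[0,0,0],"fingers":-0.1},{"linear":[-0.055,0.129,0],"twist":[0,0,-5],"fingers":-0.3},{"linear":[-0.063,0.147,0],"twist":[0,0,-12],"fingers":-0.3},{"linear":[-0.063,0.147,0],"twist":[0,0,-19],"fingers":-0.3},{"linear":[-0.063,0.147,0],"twist":[0,0,-26],"fingers":-0.3}]' 20
python3 -m creep '[{"linear":[0,0,0],"twist":[0,0,-7],"fingers":-0.38},{"linear":[0,0,0],"twist":[0,0,-14],"fingers":-0.38},{"linear":[0,0,0],"twist":[0,0,-21],"fingers":-0.38},{"linear":[0,0,0],"twist":[0,0,-28],"fingers":-0.38},{"linear":[0,0,0],"twist":[0,0,-35],"fingers":-0.38},{"linear":[0,0,0],"twist":[0,0,-40],"fingers":-0.38},{"linear":[0,0,0],"twist":[0,0,-40],"fingers":-0.38},{"linear":[0,0,0],"twist":[0,0,-40],"fingers":-0.38}]' 20
python3 - <<'E'
from h import *
show();print(np.round(st()['joint_positions'],3));plan([0.45,-0.14,0.18],3)
pot('side',(.438,-.05))
E
```

```text
time: 35.72
position: [0.4385, -0.059, 0.1855]
tool_rot: [0.523, 1.514, 0.582]
ft_force: [-1.0, -0.1, -0.1]
grip_width: 0.644
time: 36.38
position: [0.4372, -0.0578, 0.1837]
tool_rot: [-0.026, 1.576, 0.041]
ft_force: [0.5, -0.5, -0.9]
grip_width: 0.693
t 36.38 p [ 0.4372 -0.0578  0.1837] R
 [[-0.005 -0.043  0.999]
 [ 0.009  0.999  0.043]
 [-1.     0.01  -0.005]] f [ 0.5 -0.5 -0.9] w 0.693
[ 1.586 -0.257 -1.323  1.97  -0.27   1.255  0.401]
lin mm [  2.9 -82.7   9.3] twist [-0.56 -0.29 -0.55]
pot top [434.7 -68.9] r 16.8 z 0.0336 125 mean [433.9 -71.   33.2]
```

```bash
python3 -m creep '[{"linear":[0,-0.03,0],"twist":[0,0,0],"fingers":-0.38},{"linear":[0,-0.06,0],"twist":[0,0,0],"fingers":-0.38},{"linear":[0,-0.08,0],"twist":[0,0,0],"fingers":-0.38},{"linear":[0,-0.08,0],"twist":[0,0,0],"fingers":-0.38},{"linear":[0,-0.08,0],"twist":[0,0,0],"fingers":-0.38}]' 20
python3 - <<'E'
from h import *
show();snap('wrist','w16.png');pot('wrist',(.436,-.069));pot('scene',(.436,-.069));plan([.4365,-.068,.0175],3)
E
```

```text
time: 36.85
position: [0.4401, -0.1399, 0.1818]
tool_rot: [-0.009, 1.573, 0.047]
ft_force: [0.2, 0.7, 1.2]
grip_width: 0.69
t 36.85 p [ 0.4401 -0.1399  0.1818] R
 [[-0.003 -0.035  0.999]
 [ 0.025  0.999  0.036]
 [-1.     0.025 -0.002]] f [0.2 0.7 1.2] w 0.69
pot top [398.6 -66.5] r 12.8 z 0.0333 233 mean [400.5 -66.5  33. ]
pot top [397.7 -68.5] r 8.0 z 0.0346 9 mean [399.  -67.3  34.8]
lin mm [166.   67.   -0.7] twist [-0.69 -0.19 -1.02]
```

```bash
python3 - <<'E'
from h import *
pot('wrist',(.393,-.067));pot('side',(.393,-.067));pot('scene',(.393,-.067));viewer.get_image('scene')
print([(np.round(q['centre'],3),q['conf']) for q in nets.place_of('scene','pot_1_mid')])
from ik import *
import itertools
rng=np.random.default_rng(1)
for yaw in range(0,360,20):
  y=np.radians(yaw);z=np.array([np.cos(y),np.sin(y),0]);x=np.array([0,0,-1.]);M=np.c_[x,np.cross(z,x),z]
  b=(9,0)
  for k in range(6):
    q,c=ik(np.array([.393,-.067,.02]),M,lo+(hi-lo)*rng.random(7) if k else np.array(st()['joint_positions']),.02)
    if c<b[0]:b=(c,q)
    if c<1e-6:break
  print(yaw,b[0],b[1].round(2))
E
```

```text
pot top [389.6 -65.9] r 16.0 z 0.0332 1025 mean [389.7 -65.7  33.2]
pot top [387.6 -66.4] r 16.6 z 0.0337 136 mean [388.  -68.7  33. ]
pot top [388.  -66.4] r 17.2 z 0.0344 84 mean [385.7 -63.2  33.8]
[(array([0.435, 0.263, 0.015]), 0.53), (array([0.612, 0.077, 0.022]), 0.46)]
0 4.975738887205357e-18 [ 1.37  0.19 -1.34  2.26  0.24  0.85 -0.13]
20 1.9328211624694968e-30 [ 1.39  0.19 -1.36  2.27  0.24  0.85  0.22]
40 2.7231933208437457e-29 [ 1.39  0.17 -1.35  2.27  0.22  0.84  0.59]
60 5.046581219528752e-28 [ 1.4   0.17 -1.35  2.27  0.22  0.84  0.95]
80 1.1547272684963244e-19 [ 1.41  0.17 -1.36  2.27  0.23  0.85  1.3 ]
100 2.752432804865483e-24 [ 1.41  0.18 -1.36  2.27  0.24  0.85  1.64]
120 5.927887785230634e-29 [ 1.41  0.19 -1.36  2.27  0.25  0.85  1.99]
140 2.3572157753642436e-25 [ 1.41  0.21 -1.36  2.26  0.27  0.86  2.32]
160 7.204992340422817e-20 [ 1.41  0.22 -1.36  2.26  0.29  0.86  2.66]
180 0.010936150220752781 [ 1.29  0.45 -1.36  2.21  0.6   0.97  2.67]
200 3.832345278683341e-19 [ 0.56  0.04 -0.43  2.29  0.02  0.82 -2.67]
220 6.601346655822198e-26 [ 1.37  0.23 -1.33  2.24  0.3   0.86 -2.59]
240 5.2775475857003524e-30 [ 1.28  0.18 -1.23  2.25  0.22  0.85 -2.19]
260 9.856930309584052e-27 [ 1.33  0.21 -1.3   2.25  0.27  0.86 -1.88]
280 3.298738827277534e-30 [ 1.33  0.21 -1.3   2.25  0.26  0.86 -1.53]
300 4.466339018833484e-28 [ 1.13  0.11 -1.07  2.26  0.13  0.83 -1.07]
320 3.2246191635987513e-26 [ 1.29  0.16 -1.25  2.26  0.21  0.84 -0.79]
340 5.845414097084107e-26 [ 1.38  0.21 -1.36  2.26  0.28  0.86 -0.51]
```

```bash
python3 - <<'E'
from h import *
plan([.389,-.066,.09],3);plan([.389,-.066,.0175],3)
E
python3 -m creep '[{"linear":[0.02,0.015,-0.01],"twist":[0,0,0],"fingers":-0.38},{"linear":[0.04,0.03,-0.02],"twist":[0,0,0],"fingers":-0.38},{"linear":[0.06,0.045,-0.03],"twist":[0,0,0],"fingers":-0.38},{"linear":[0.08,0.06,-0.04],"twist":[0,0,0],"fingers":-0.38},{"linear":[0.092,0.072,-0.048],"twist":[0,0,-1],"fingers":-0.38},{"linear":[0.092,0.072,-0.048],"twist":[0,0,-1],"fingers":-0.38},{"linear":[0.092,0.072,-0.048],"twist":[0,0,-1],"fingers":-0.38}]' 15
python3 - <<'E'
from h import *
show();print(np.round(st()['joint_positions'],3));plan([.389,-.066,.0185],3)
E
```

```text
lin mm [ 94.   73.1 -48.4] twist [-0.65 -0.2  -0.74]
lin mm [166.4  72.2 -48.2] twist [-0.65 -0.2  -0.74]
time: 37.83
position: [0.3893, -0.0673, 0.0919]
tool_rot: [-0.038, 1.574, 0.028]
ft_force: [-0.5, 0.3, 0.0]
grip_width: 0.689
t 37.83 p [ 0.3893 -0.0673  0.0919] R
 [[-0.004 -0.042  0.999]
 [-0.006  0.999  0.042]
 [-1.    -0.006 -0.004]] f [-0.5  0.3  0. ] w 0.689
[ 1.524 -0.229 -1.292  2.176 -0.247  1.046  0.407]
lin mm [73.4  1.7  0.1] twist [-0.58 -0.24  0.34]
```

```bash
python3 -m creep '[{"linear":[0.02,0.001,0],"twist":[0,0,0],"fingers":-0.38},{"linear":[0.04,0.0015,0],"twist":[0,0,0],"fingers":-0.38},{"linear":[0.06,0.0015,0],"twist":[0,0,0],"fingers":-0.38},{"linear":[0.073,0.0015,0],"twist":[0,0,0],"fingers":-0.38},{"linear":[0.073,0.0015,0],"twist":[0,0,0],"fingers":-0.38},{"linear":[0.073,0.0015,0],"twist":[0,0,0],"fingers":-0.38}]' 15
python3 -m creep '[{"linear":[0,0,0],"twist":[0,0,0],"fingers":0.3},{"linear":[0,0,0],"twist":[0,0,0],"fingers":1},{"linear":[0,0,0],"twist":[0,0,0],"fingers":1},{"linear":[0,0,0],"twist":[0,0,0],"fingers":1},{"linear":[0,0,0],"twist":[0,0,0],"fingers":1},{"linear":[0,0,0],"twist":[0,0,0],"fingers":1},{"linear":[0,0,0],"twist":[0,0,0],"fingers":1},{"linear":[0,0,0],"twist":[0,0,0],"fingers":1}]' 15
python3 - <<'E'
from h import *
show();print(np.round(st()['joint_positions'],3));plan([0.5,-.14,.12],3);plan([.6185,-.033,.13],3)
E
```

```text
time: 38.33
position: [0.3903, -0.066, 0.0194]
tool_rot: [-0.031, 1.573, 0.031]
ft_force: [0.1, 0.6, 0.4]
grip_width: 0.694
time: 39.0
position: [0.3896, -0.0668, 0.0194]
tool_rot: [-0.035, 1.574, 0.028]
ft_force: [-2.2, -1.5, 6.8]
grip_width: 0.372
t 39.0 p [ 0.3896 -0.0668  0.0194] R
 [[-0.003 -0.04   0.999]
 [-0.005  0.999  0.04 ]
 [-1.    -0.005 -0.003]] f [-2.2 -1.5  6.8] w 0.372
[ 1.384  0.181 -1.318  2.239  0.236  0.874 -0.044]
lin mm [-100.6  -78.   107.1] twist [-0.72 -0.18  0.27]
lin mm [-111.5   24.2  229.8] twist [-0.72 -0.18  0.27]
```

```bash
python3 -m creep '[{"linear":[-0.03,0,0.0],"twist":[0,0,0],"fingers":1},{"linear":[-0.06,-0.01,0.02],"twist":[0,0,0],"fingers":1},{"linear":[-0.09,-0.02,0.05],"twist":[0,0,0],"fingers":1},{"linear":[-0.12,-0.02,0.08],"twist":[0,0,0],"fingers":1},{"linear":[-0.13,-0.02,0.115],"twist":[0,0,0],"fingers":1},{"linear":[-0.13,-0.01,0.15],"twist":[-2,0,0],"fingers":1},{"linear":[-0.13,0.005,0.185],"twist":[-5,0,0],"fingers":1},{"linear":[-0.13,0.02,0.22],"twist":[-8,0,0],"fingers":1}]' 15
python3 -m creep '[{"linear":[0,0,0.01],"twist":[0,0,0],"fingers":1},{"linear":[0,0,0.01],"twist":[0,0,0],"fingers":1},{"linear":[0,0,0.01],"twist":[0,0,0],"fingers":1}]' 15
python3 - <<'E'
from h import *
show();print(np.round(st()['joint_positions'],3));plan([.6229,-.0345,.026],10);snap('wrist','w17.png')
E
```

```text
time: 39.67
position: [0.6102, -0.0372, 0.1467]
tool_rot: [-0.143, 1.571, 0.139]
ft_force: [0.5, -1.6, 1.4]
grip_width: 0.373
time: 39.92
position: [0.6181, -0.0343, 0.1472]
tool_rot: [-0.144, 1.571, 0.141]
ft_force: [0.7, -0.7, -1.1]
grip_width: 0.372
t 39.92 p [ 0.6181 -0.0343  0.1472] R
 [[-0.005 -0.18   0.984]
 [-0.002  0.984  0.18 ]
 [-1.    -0.001 -0.005]] f [ 0.7 -0.7 -1.1] w 0.372
[ 0.844  0.562 -1.119  1.608  0.521  1.309 -0.175]
lin mm [121.2  -0.8   5.3] twist [ 0.36 -0.3   0.08]
```

```bash
python3 -m creep '[{"linear":[0.03,0,0.005],"twist":[0,0,0],"fingers":1},{"linear":[0.06,0,0.005],"twist":[0,0,0],"fingers":1},{"linear":[0.085,0,0.005],"twist":[0,0,0],"fingers":1},{"linear":[0.105,0,0.005],"twist":[0,0,0],"fingers":1},{"linear":[0.118,0,0.005],"twist":[0,0,0],"fingers":1},{"linear":[0.121,0,0.005],"twist":[0,0,0],"fingers":1},{"linear":[0.121,0,0.005],"twist":[0,0,0],"fingers":1},{"linear":[0.121,0,0.005],"twist":[0,0,0],"fingers":1}]' 15
python3 -m creep '[{"linear":[0.001,0,0],"twist":[0,0,0],"fingers":1},{"linear":[0.002,0,0],"twist":[0,0,0],"fingers":1},{"linear":[0.002,0,0],"twist":[0,0,0],"fingers":1}]' 15

```

```text
time: 40.63
position: [0.6237, -0.0352, 0.0285]
tool_rot: [-0.144, 1.568, 0.138]
ft_force: [0.5, -0.2, -0.2]
grip_width: 0.376
time: 40.88
position: [0.6236, -0.0347, 0.0259]
tool_rot: [-0.144, 1.568, 0.138]
ft_force: [-0.6, 0.3, -0.0]
grip_width: 0.373
```

```bash
python3 -m creep '[{"linear":[0.001,0,0],"twist":[0,0,0],"fingers":1},{"linear":[0.002,0,0],"twist":[0,0,0],"fingers":1},{"linear":[0.002,0,0],"twist":[0,0,0],"fingers":1}]' 15

```

```text
time: 41.13
position: [0.6234, -0.0346, 0.0235]
tool_rot: [-0.144, 1.569, 0.138]
ft_force: [-0.6, -0.4, 2.7]
grip_width: 0.371
```

Contact. Release with a long pause, then straight up.

```bash
python3 -m creep '[{"linear":[0,0,0],"twist":[0,0,0],"fingers":0.1},{"linear":[0,0,0],"twist":[0,0,0],"fingers":0.02},{"linear":[0,0,0],"twist":[0,0,0],"fingers":0.02},{"linear":[0,0,0],"twist":[0,0,0],"fingers":0.02},{"linear":[0,0,0],"twist":[0,0,0],"fingers":0.02},{"linear":[0,0,0],"twist":[0,0,0],"fingers":0.02},{"linear":[0,0,0],"twist":[0,0,0],"fingers":0.02},{"linear":[-0.005,0,0],"twist":[0,0,0],"fingers":0.02}]' 15
python3 -m creep '[{"linear":[-0.01,0,0],"twist":[0,0,0],"fingers":0.02},{"linear":[-0.02,0,0],"twist":[0,0,0],"fingers":0.02},{"linear":[-0.035,0,0],"twist":[0,0,0],"fingers":0.02},{"linear":[-0.07,0,0],"twist":[0,0,0],"fingers":0.02},{"linear":[-0.11,0,0],"twist":[0,0,0],"fingers":0.02},{"linear":[-0.15,-0.03,0],"twist":[2,0,0],"fingers":0.3},{"linear":[-0.19,-0.06,0],"twist":[5,0,0],"fingers":0.31},{"linear":[-0.23,-0.09,0],"twist":[7,0,0],"fingers":0.31}]' 15
python3 - <<'E'
from h import *
show();snap('wrist','w18.png',(180,0,380,200),4);print(np.round(st()['joint_positions'],3))
E
```

```text
time: 41.8
position: [0.6224, -0.0348, 0.0274]
tool_rot: [-0.144, 1.571, 0.139]
ft_force: [-0.2, -0.1, 0.7]
grip_width: 0.486
time: 42.47
position: [0.6373, -0.1077, 0.2423]
tool_rot: [-0.048, 1.571, 0.042]
ft_force: [1.5, -0.5, -0.9]
grip_width: 0.372
t 42.47 p [ 0.6373 -0.1077  0.2423] R
 [[-0.001 -0.057  0.998]
 [-0.004  0.998  0.057]
 [-1.    -0.004 -0.001]] f [ 1.5 -0.5 -0.9] w 0.372
[ 0.904  0.528 -1.105  1.407  0.479  1.481 -0.136]
```

```bash
python3 - <<'E'
from h import *
snap('scene','sc6.png',(100,100,380,310),2.8);snap('side','sd10.png',(140,130,400,330),3)
plan([0.5703,-0.2425,0.15],3);pot('wrist',(.622,-.034),.038)
E
```

```text
lin mm [  93.3 -127.9  -76. ] twist [0.02 0.19 0.31]
pot top [613.1 -40.8] r 28.4 z 0.0373 763 mean [622.9 -34.3  37.4]
```

```bash
python3 -m creep '[{"linear":[0.02,-0.03,-0.02],"twist":[0,0,0],"fingers":0.31},{"linear":[0.04,-0.06,-0.04],"twist":[0,0,0],"fingers":0.31},{"linear":[0.06,-0.09,-0.055],"twist":[0,0,0],"fingers":0.31},{"linear":[0.08,-0.115,-0.07],"twist":[0,0,0],"fingers":0.31},{"linear":[0.093,-0.128,-0.075],"twist":[0,0,0],"fingers":0.31},{"linear":[0.093,-0.128,-0.075],"twist":[0,0,0],"fingers":0.31},{"linear":[0.093,-0.128,-0.075],"twist":[0,0,0],"fingers":0.31},{"linear":[0.093,-0.128,-0.075],"twist":[0,0,0],"fingers":0.31}]' 30
python3 - <<'E'
from h import *
show();plan([0.5712,-0.2433,0.028],3)
P=viewer.camera_params('wrist');im,d=snap('wrist','w19.png');C=cloud(d,P)
m2=(d>0)&(abs(C[...,2]-.04)<.006)&(C[...,0]>.52)&(C[...,0]<.62)&(abs(C[...,1]+.24)<.06); m2[220:]=0
q=C[m2];print(len(q),q.min(0),q.max(0))
E
```

```text
time: 43.33
position: [0.5709, -0.2369, 0.147]
tool_rot: [-0.05, 1.571, 0.047]
ft_force: [-0.3, 0.0, 0.4]
grip_width: 0.345
t 43.33 p [ 0.5709 -0.2369  0.147 ] R
 [[-0.001 -0.061  0.998]
 [-0.002  0.998  0.061]
 [-1.    -0.002 -0.001]] f [-0.3  0.   0.4] w 0.345
lin mm [119.   -6.2   0. ] twist [ 0.51 -0.07  0.1 ]
981 [ 0.56319526 -0.2645556   0.03431546] [ 0.57670496 -0.20468522  0.04123753]
```

```bash
python3 -m creep '[{"linear":[0.03,-0.006,0],"twist":[0.5,0,0],"fingers":0.31},{"linear":[0.06,-0.006,0],"twist":[0.5,0,0],"fingers":0.31},{"linear":[0.085,-0.006,0],"twist":[0.5,0,0],"fingers":0.31},{"linear":[0.105,-0.006,0],"twist":[0.5,0,0],"fingers":0.31},{"linear":[0.115,-0.006,0],"twist":[0.5,0,0],"fingers":0.31},{"linear":[0.119,-0.006,0],"twist":[0.5,0,0],"fingers":0.31},{"linear":[0.119,-0.006,0],"twist":[0.5,0,0],"fingers":0.31},{"linear":[0.119,-0.006,0],"twist":[0.5,0,0],"fingers":0.31}]' 30
python3 -m creep '[{"linear":[0,0,0],"twist":[0,0,0],"fingers":1},{"linear":[0,0,0],"twist":[0,0,0],"fingers":1},{"linear":[0,0,0],"twist":[0,0,0],"fingers":1},{"linear":[0,0,0],"twist":[0,0,0],"fingers":1},{"linear":[0,0,0],"twist":[0,0,0],"fingers":1},{"linear":[0,0,0],"twist":[0,0,0],"fingers":1}]' 30
python3 - <<'E'
from h import *
show()
E
```

```text
time: 44.05
position: [0.5711, -0.2456, 0.0287]
tool_rot: [-0.043, 1.571, 0.037]
ft_force: [-0.4, 0.5, 0.6]
grip_width: 0.346
time: 44.55
position: [0.5697, -0.2468, 0.0276]
tool_rot: [-0.041, 1.573, 0.035]
ft_force: [1.3, 0.4, 2.9]
grip_width: 0.134
t 44.55 p [ 0.5697 -0.2468  0.0276] R
 [[-0.002 -0.049  0.999]
 [-0.004  0.999  0.049]
 [-1.    -0.004 -0.002]] f [1.3 0.4 2.9] w 0.134
```

```bash
python3 -m creep '[{"linear":[-0.01,0,0],"twist":[0,0,0],"fingers":1},{"linear":[-0.04,0,0],"twist":[0,0,0],"fingers":1},{"linear":[-0.08,0,0],"twist":[0,0,0],"fingers":1},{"linear":[-0.12,0,0],"twist":[0,0,0],"fingers":1},{"linear":[-0.15,0.01,0.002],"twist":[0,0,0],"fingers":1},{"linear":[-0.155,0.04,0.01],"twist":[0,0,0],"fingers":1},{"linear":[-0.155,0.075,0.018],"twist":[0,0,0],"fingers":1},{"linear":[-0.155,0.11,0.025],"twist":[0,0,0],"fingers":1}]' 30
python3 - <<'E'
from h import *
show();plan([0.616,0.018,0.18],3)
E
```

```text
time: 45.22
position: [0.5895, -0.1346, 0.1826]
tool_rot: [-0.04, 1.573, 0.033]
ft_force: [0.1, -0.0, -3.7]
grip_width: 0.134
t 45.22 p [ 0.5895 -0.1346  0.1826] R
 [[-0.002 -0.046  0.999]
 [-0.004  0.999  0.046]
 [-1.    -0.004 -0.002]] f [ 0.1 -0.  -3.7] w 0.134
lin mm [  1.9 151.2  33.5] twist [-0.34 -0.14  0.23]
```

```bash
python3 -m creep '[{"linear":[0,0.035,0.008],"twist":[0,0,0],"fingers":1},{"linear":[0,0.07,0.016],"twist":[0,0,0],"fingers":1},{"linear":[0,0.105,0.024],"twist":[0,0,0],"fingers":1},{"linear":[0,0.135,0.03],"twist":[0,0,0],"fingers":1},{"linear":[0,0.151,0.033],"twist":[-0.3,0,0.2],"fingers":1},{"linear":[0,0.151,0.033],"twist":[-0.3,0,0.2],"fingers":1},{"linear":[0,0.151,0.033],"twist":[-0.3,0,0.2],"fingers":1},{"linear":[0,0.151,0.033],"twist":[-0.3,0,0.2],"fingers":1}]' 30
python3 - <<'E'
from h import *
show();plan([0.616,0.018,0.18],3)
P=viewer.camera_params('wrist');im,d=snap('wrist','w20.png');C=cloud(d,P)
zc=st()['position'][2]-.069+.053
m=(d>0)&(abs(C[...,2]-zc)<.006)&(C[...,0]>.5)&(C[...,0]<.72);m[235:]=0
q=C[m];print(zc,len(q),q.min(0),q.max(0)); 
P=viewer.camera_params('scene');im,d=viewer.get_image('scene');C=cloud(d,P)
m=(d>0)&(abs(C[...,2]-zc)<.008)&(C[...,0]>.5)&(C[...,0]<.72)&(abs(C[...,1])<.2)
q=C[m];print(len(q),cv2.minAreaRect(q[:,:2].astype(np.float32)*1000))
E
```

```text
time: 45.88
position: [0.6147, 0.0161, 0.1807]
tool_rot: [-0.043, 1.575, 0.041]
ft_force: [-0.1, -0.7, -2.5]
grip_width: 0.131
t 45.88 p [0.6147 0.0161 0.1807] R
 [[-0.004 -0.053  0.999]
 [-0.001  0.999  0.053]
 [-1.    -0.001 -0.004]] f [-0.1 -0.7 -2.5] w 0.131
lin mm [0.7 1.9 1.4] twist [ 0.03 -0.24  0.07]
0.16461946959024018 32186 [0.55865058 0.01533377 0.16043544] [0.66679996 0.11165776 0.17059088]
911 ((612.1253051757812, 22.075515747070312), (105.66185760498047, 176.04588317871094), 2.75685977935791)
```

```bash
cat >> h.py <<'E'
def lidfit(zc,cam='wrist',vmax=235):
    P=viewer.camera_params(cam);im,d=viewer.get_image(cam);C=cloud(d,P)
    m=(d>0)&(abs(C[...,2]-zc)<.006)&(C[...,0]>.5)&(C[...,0]<.72)&(abs(C[...,1])<.2)
    m[vmax:]=0; m=cv2.morphologyEx(m.astype(np.uint8),cv2.MORPH_OPEN,np.ones((3,3)))>0
    L=[];Rr=[]
    for v in range(0,vmax,3):
        u=np.where(m[v])[0]
        if len(u)>60: L.append(C[v,u[0]]);Rr.append(C[v,u[-1]])
    L=np.array(L);Rr=np.array(Rr)
    fl=cv2.fitLine(L[:,:2].astype(np.float32),cv2.DIST_HUBER,0,.001,.001).ravel();fr=cv2.fitLine(Rr[:,:2].astype(np.float32),cv2.DIST_HUBER,0,.001,.001).ravel()
    yaw=[np.degrees(np.arctan(-f[0]/f[1])) for f in (fl,fr)]
    a=np.radians(np.mean(yaw));ux=np.array([np.cos(a),np.sin(a)]);uy=np.array([-ux[1],ux[0]])
    mid=(np.median(L[:,:2]@ux)+np.median(Rr[:,:2]@ux))/2; wid=np.median(Rr[:,:2]@ux)-np.median(L[:,:2]@ux)
    T=[]
    for u in range(0,512,3):
        v=np.where(m[:,u])[0]
        if len(v)>60: T.append(C[v[0],u,:2]@uy)
    top=np.median(T); c=ux*mid+uy*(top-.087)
    print('yaw',np.round(yaw,2),'width',round(wid,4),'centre',c.round(4),'z',np.median(C[m][:,2]).round(4))
E
python3 - <<'E'
from h import *
show();lidfit(st()['position'][2]-.069+.053);lidfit(st()['position'][2]-.069+.053)
E
```

```text
t 45.98 p [0.6149 0.0153 0.1807] R
 [[-0.004 -0.051  0.999]
 [-0.001  0.999  0.051]
 [-1.    -0.001 -0.004]] f [ 0.3 -0.6 -2.9] w 0.134
yaw [2.84 3.02] width 0.1027 centre [0.615  0.0213] z 0.1637
yaw [2.8  2.93] width 0.1027 centre [0.615  0.0214] z 0.1638
```

```bash
python3 -m creep '[{"linear":[0.02,0.001,0.001],"twist":[0,-0.2,0],"fingers":1},{"linear":[0.045,0.001,0.001],"twist":[0,-0.2,0],"fingers":1},{"linear":[0.07,0.001,0.001],"twist":[0,-0.2,0],"fingers":1},{"linear":[0.085,0.001,0.001],"twist":[0,-0.2,0],"fingers":1},{"linear":[0.095,0.001,0.001],"twist":[0,-0.2,0],"fingers":1},{"linear":[0.1,0.001,0.001],"twist":[0,-0.2,0],"fingers":1},{"linear":[0.1,0.001,0.001],"twist":[0,-0.2,0],"fingers":1},{"linear":[0.1,0.001,0.001],"twist":[0,-0.2,0],"fingers":1}]' 30
python3 - <<'E'
from h import *
show();lidfit(st()['position'][2]-.069+.053);snap('wrist','w21.png')
E
```

```text
time: 46.75
position: [0.6163, 0.0187, 0.0819]
tool_rot: [-0.042, 1.569, 0.043]
ft_force: [-0.3, 0.3, -2.6]
grip_width: 0.133
t 46.75 p [0.6163 0.0187 0.0819] R
 [[ 0.002 -0.054  0.999]
 [ 0.     0.999  0.054]
 [-1.     0.     0.002]] f [-0.3  0.3 -2.6] w 0.133
yaw [3.12 3.09] width 0.1029 centre [0.6164 0.0247] z 0.0651
```

```bash
python3 - <<'E'
from h import *
P=viewer.camera_params('wrist');im,d=viewer.get_image('wrist');C=cloud(d,P)
uy=np.array([-.0523,.9986]);ux=np.array([.9986,.0523])
for u in range(60,150,10):
    col=C[100:190,u]; k=np.where(abs(col[:,2]-.044)<.004)[0]
    p=col[k[0]]; print(u,k[0]+100,p.round(4),(p[:2]@uy).round(4))
for u in (180,220,260,300,340):
    col=C[30:100,u];k=np.where(abs(col[:,2]-.065)<.006)[0];p=col[k[0]];print('lid',u,k[0]+30,p.round(4),(p[:2]@uy).round(4))
E
```

```text
60 141 [0.5004 0.0627 0.0419] 0.0364
70 141 [0.506  0.0629 0.0413] 0.0363
80 141 [0.512  0.0632 0.0415] 0.0364
90 141 [0.5174 0.0634 0.0405] 0.0362
100 141 [0.5241 0.064  0.0422] 0.0365
110 141 [0.53   0.0643 0.0422] 0.0365
120 141 [0.5355 0.0644 0.0412] 0.0364
130 141 [0.5415 0.0648 0.0415] 0.0364
140 141 [0.5476 0.0652 0.0421] 0.0365
lid 180 59 [0.5763 0.1098 0.064 ] 0.0795
lid 220 59 [0.5959 0.1108 0.065 ] 0.0794
lid 260 59 [0.6153 0.1119 0.0644] 0.0795
lid 300 59 [0.6348 0.113  0.0637] 0.0796
lid 340 59 [0.6543 0.114  0.064 ] 0.0796
```

```bash
python3 -m creep '[{"linear":[0.003,-0.001,0],"twist":[0,0,0],"fingers":1},{"linear":[0.006,-0.001,0],"twist":[0,0,0],"fingers":1},{"linear":[0.008,-0.001,0],"twist":[0,0,0],"fingers":1},{"linear":[0.008,-0.001,0],"twist":[0,0,0],"fingers":1}]' 30
python3 -m creep '[{"linear":[0.002,0,0],"twist":[0,0,0],"fingers":1},{"linear":[0.004,0,0],"twist":[0,0,0],"fingers":1},{"linear":[0.004,0,0],"twist":[0,0,0],"fingers":1}]' 30

```

```text
time: 47.23
position: [0.6153, 0.0173, 0.0723]
tool_rot: [-0.042, 1.571, 0.042]
ft_force: [0.7, 0.2, -4.0]
grip_width: 0.135
time: 47.48
position: [0.6158, 0.0176, 0.0696]
tool_rot: [-0.043, 1.57, 0.042]
ft_force: [-1.7, 0.0, 2.0]
grip_width: 0.13
```

```bash
python3 -m creep '[{"linear":[0,0,0],"twist":[0,0,0],"fingers":0.31},{"linear":[0,0,0],"twist":[0,0,0],"fingers":0.31},{"linear":[0,0,0],"twist":[0,0,0],"fingers":0.31},{"linear":[0,0,0],"twist":[0,0,0],"fingers":0.31},{"linear":[0,0,0],"twist":[0,0,0],"fingers":0.31},{"linear":[-0.01,0,0],"twist":[0,0,0],"fingers":0.31},{"linear":[-0.03,0,0],"twist":[0,0,0],"fingers":0.31},{"linear":[-0.07,0,0],"twist":[0,0,0],"fingers":0.31}]' 30
python3 -m creep '[{"linear":[-0.04,-0.02,0],"twist":[0,0,0],"fingers":0},{"linear":[-0.08,-0.05,-0.02],"twist":[0,0,0],"fingers":-0.2},{"linear":[-0.12,-0.08,-0.04],"twist":[0,0,0],"fingers":-0.2},{"linear":[-0.14,-0.1,-0.06],"twist":[0,0,0],"fingers":-0.2},{"linear":[-0.14,-0.12,-0.07],"twist":[0,0,0],"fingers":-0.2},{"linear":[-0.14,-0.12,-0.07],"twist":[0,0,0],"fingers":-0.2},{"linear":[-0.14,-0.12,-0.07],"twist":[0,0,0],"fingers":-0.2}]' 30
python3 - <<'E'
from h import *
show();P=viewer.camera_params('wrist');im,d=snap('wrist','w22.png');np.savez('w22.npz',im=im,d=d,**P);C=cloud(d,P)
m=(d>0)&(abs(C[...,2]-0.053)<.005)&(C[...,0]>.557)&(C[...,0]<.7)&(abs(C[...,1])<.13);m[230:]=0
p=C[m];print(np.median(p[:,2]),cv2.minAreaRect(p[:,:2].astype(np.float32)*1000))
print(np.round(st()['joint_positions'],3))
for l in ['keeper','lever_tip','loop_bar','lever_pivot']:
    print(l,[(np.round(q['centre'],4).tolist(),round(q['conf'],2)) for q in nets.place_of('wrist',l)])
snap('side','sd11.png',(200,150,350,260),5)
E
```

```text
time: 48.15
position: [0.6125, 0.0167, 0.136]
tool_rot: [-0.042, 1.579, 0.043]
ft_force: [0.5, -0.7, 0.1]
grip_width: 0.347
time: 48.73
position: [0.5516, -0.1099, 0.2801]
tool_rot: [-0.039, 1.57, 0.035]
ft_force: [0.1, 0.1, -0.0]
grip_width: 0.6
t 48.73 p [ 0.5516 -0.1099  0.2801] R
 [[ 0.001 -0.047  0.999]
 [-0.002  0.999  0.047]
 [-1.    -0.002  0.001]] f [ 0.1  0.1 -0. ] w 0.6
0.0524391949611466 ((617.29638671875, 0.38445281982421875), (104.42488861083984, 127.65182495117188), 3.134222984313965)
[ 1.171  0.319 -1.242  1.574  0.303  1.466 -0.036]
keeper [([0.5762, 0.0245, 0.0636], 0.74)]
lever_tip [([0.5383, 0.0197, 0.1024], 0.82)]
loop_bar [([0.4796, 0.0152, 0.1191], 0.96)]
lever_pivot []
```

```bash
cat >> h.py <<'E'
TH=np.radians(3.05)
def c2w(cx,cy,cz):
    return np.array([.616+(cx*np.cos(TH)-cy*np.sin(TH))/1000,.021+(cx*np.sin(TH)+cy*np.cos(TH))/1000,cz/1000])
def w2c(p):
    d=np.array(p)-[.616,.021,0]; return np.array([d[0]*np.cos(TH)+d[1]*np.sin(TH),-d[0]*np.sin(TH)+d[1]*np.cos(TH),d[2]])*1000
def bar(cx,cz,off=6,yaw=-87):
    """plan so that a bar held `off` mm ahead of the TCP is at case (cx,0,cz)"""
    plan(c2w(cx,0,cz+off),yaw)
E
python3 - <<'E'
from h import *
bar(-139,200)
E
python3 -m creep '[{"linear":[0,0.015,-0.009],"twist":[6.5,0,0],"fingers":-0.4},{"linear":[0.01,0.03,-0.018],"twist":[13,0,0],"fingers":-0.4},{"linear":[0.02,0.045,-0.027],"twist":[20,0,0],"fingers":-0.4},{"linear":[0.03,0.06,-0.036],"twist":[27,0,0],"fingers":-0.4},{"linear":[0.04,0.075,-0.045],"twist":[34,0,0],"fingers":-0.4},{"linear":[0.05,0.09,-0.054],"twist":[41,0,0],"fingers":-0.4},{"linear":[0.06,0.105,-0.063],"twist":[48,0,0],"fingers":-0.4},{"linear":[0.07,0.115,-0.07],"twist":[55,0,0],"fingers":-0.4}]' 5
python3 - <<'E'
from h import *
bar(-139,200)
E
```

```text
lin mm [ 72.7 121.7 -68.2] twist [ 9.03e+01 -7.00e-02 -2.00e-02]
time: 49.7
position: [0.4752, 0.008, 0.2082]
tool_rot: [0.708, 1.453, -0.708]
ft_force: [0.4, -0.0, 0.1]
grip_width: 0.7
lin mm [ 2.2  5.1 -3.2] twist [ 3.499e+01 -2.000e-02  2.000e-02]
```

```bash
python3 -m creep '[{"linear":[0,0.005,-0.003],"twist":[7,0,0],"fingers":-0.4},{"linear":[0,0.005,-0.003],"twist":[14,0,0],"fingers":-0.4},{"linear":[0,0.005,-0.003],"twist":[21,0,0],"fingers":-0.4},{"linear":[0,0.005,-0.003],"twist":[28,0,0],"fingers":-0.4},{"linear":[0,0.005,-0.003],"twist":[35,0,0],"fingers":-0.4},{"linear":[0,0.005,-0.003],"twist":[35,0,0],"fingers":-0.4},{"linear":[0,0.005,-0.003],"twist":[35,0,0],"fingers":-0.4}]' 5
python3 - <<'E'
from h import *
show();bar(-139,119);snap('wrist','w23.png');snap('side','sd12.png',(180,110,340,240),5)
print(np.round(st()['joint_positions'],3))
P=viewer.camera_params('side');im,d=viewer.get_image('side');C=cloud(d,P)
m=(d>0)&(C[...,2]>.065)&(C[...,2]<.135)&(abs(C[...,1]-.015)<.06)&(C[...,0]>.45)&(C[...,0]<.60)
for q in [w2c(c).round(0) for c in C[m]][::12]: print(q)
E
```

```text
time: 50.28
position: [0.478, 0.0116, 0.2087]
tool_rot: [1.165, 1.237, -1.165]
ft_force: [0.6, -0.4, 0.0]
grip_width: 0.698
t 50.28 p [0.478  0.0116 0.2087] R
 [[-0.     0.998  0.06 ]
 [ 0.001  0.06  -0.998]
 [-1.    -0.    -0.001]] f [ 0.6 -0.4  0. ] w 0.698
lin mm [83.7 -0.7 -2. ] twist [ 0.43 -0.03  0.01]
[ 1.159  0.013 -1.223  1.864  0.012  1.273 -1.581]
[-140.   23.  122.]
[-143.    2.  122.]
[-142.   -6.  120.]
[-141.  -16.  122.]
[-138.  -17.  120.]
[-135.  -14.  116.]
[-133.  -13.  113.]
[-133.  -13.  111.]
[-126.  -12.  107.]
[-109.   17.   90.]
[-85.   9.  88.]
[-84.   4.  88.]
[-82.  -4.  88.]
[-85.   2.  84.]
[-86.   6.  79.]
[-91.  10.  76.]
[-103.  -14.   86.]
[-40.  -2.  73.]
[-46.  -6.  73.]
[-46.   2.  67.]
[-93. -12.  74.]
[-89.  -7.  66.]
```

```bash
python3 - <<'E'
from h import *
P=viewer.camera_params('wrist');im,d=viewer.get_image('wrist');C=cloud(d,P)
m=(d>0)&(C[...,2]>.105)&(C[...,2]<.135)&(abs(C[...,1]-.015)<.05)&(C[...,0]>.455)&(C[...,0]<.492); m[225:]=0
q=np.array([w2c(c) for c in C[m]]);print(len(q),np.median(q,0),q.min(0),q.max(0))
b=q[q[:,0]<np.percentile(q[:,0],50)]; print(np.median(b,0))
m2=(d>0)&(C[...,2]>.095)&(C[...,2]<.12)&(abs(C[...,1]-.015)<.03)&(C[...,0]>.52)&(C[...,0]<.56);m2[225:]=0
t=np.array([w2c(c) for c in C[m2]]);print('tip',len(t),np.median(t,0),t.min(0),t.max(0))
E
```

```text
586 [-136.41688122    3.32085451  120.24186157] [-141.35855694  -17.01346092  105.06649836] [-123.43835622   22.15522142  123.22452738]
[-138.47504162    2.55531135  121.08005186]
tip 289 [-77.50658298   2.63425667 108.16133871] [-81.49796991  -7.31040631 104.84340526] [-73.83541117  12.60240379 110.59253783]
```

```bash
python3 -m creep '[{"linear":[0.03,-0.001,-0.002],"twist":[0.4,0,0],"fingers":-0.3},{"linear":[0.055,-0.001,-0.002],"twist":[0.4,0,0],"fingers":-0.3},{"linear":[0.075,-0.001,-0.002],"twist":[0.4,0,0],"fingers":-0.3},{"linear":[0.084,-0.001,-0.002],"twist":[0.4,0,0],"fingers":-0.3},{"linear":[0.084,-0.001,-0.002],"twist":[0.4,0,0],"fingers":-0.3},{"linear":[0.084,-0.001,-0.002],"twist":[0.4,0,0],"fingers":-0.3}]' 5
python3 - <<'E'
from h import *
show();bar(-138.7,118.5);snap('wrist','w24.png');snap('side','sd13.png',(180,110,340,240),5)
E
```

```text
time: 50.98
position: [0.4774, 0.0127, 0.1253]
tool_rot: [1.175, 1.232, -1.173]
ft_force: [1.2, -0.0, 0.7]
grip_width: 0.65
t 50.98 p [0.4774 0.0127 0.1253] R
 [[ 0.     0.999  0.048]
 [ 0.001  0.048 -0.999]
 [-1.     0.    -0.001]] f [ 1.2 -0.   0.7] w 0.65
lin mm [ 0.8  0.2 -0.9] twist [-0.25 -0.06 -0.02]
```

```bash
python3 -m creep '[{"linear":[0.001,0,-0.001],"twist":[0,0,0],"fingers":0},{"linear":[0.001,0,-0.001],"twist":[0,0,0],"fingers":0.3},{"linear":[0.001,0,-0.001],"twist":[0,0,0],"fingers":0.3},{"linear":[0.001,0,-0.001],"twist":[0,0,0],"fingers":0.3},{"linear":[0.001,0,-0.001],"twist":[0,0,0],"fingers":0.3},{"linear":[0.001,0,-0.001],"twist":[0,0,0],"fingers":0.3},{"linear":[0.001,0,-0.001],"twist":[0,0,0],"fingers":0.3},{"linear":[0.001,0,-0.001],"twist":[0,0,0],"fingers":0.3}]' 6
python3 - <<'E'
from h import *
show();snap('wrist','w25.png');print(w2c(st()['position']))
E
```

```text
time: 51.75
position: [0.4766, 0.0149, 0.124]
tool_rot: [1.175, 1.233, -1.173]
ft_force: [-2.3, 4.8, 1.9]
grip_width: 0.454
t 51.75 p [0.4766 0.0149 0.124 ] R
 [[-0.001  0.999  0.048]
 [ 0.002  0.048 -0.999]
 [-1.    -0.001 -0.002]] f [-2.3  4.8  1.9] w 0.454
[-139.50041715    1.33631345  123.99860355]
```

```bash
python3 -c "
import numpy as np
a0=2.405
for a in [2.27,2.13,2,1.86,1.72,1.57,1.43,1.29,1.15,1.01,.87,.73,.59,.45,.31,.17,.03,-.1,-.15]:
    print(a,'lin x',round(-65.8*(np.sin(a)-np.sin(a0))/1000,4),'y',round(65.8*(np.cos(a)-np.cos(a0))/1000,4),'bar',round(-89.9+65.8*np.cos(a),1),round(74+65.8*np.sin(a),1))
"
```

```text
2.27 lin x -0.0062 y 0.0064 bar -132.2 124.4
2.13 lin x -0.0116 y 0.0138 bar -124.8 129.8
2 lin x -0.0156 y 0.0214 bar -117.3 133.8
1.86 lin x -0.0189 y 0.03 bar -108.7 137.1
1.72 lin x -0.0209 y 0.039 bar -99.7 139.1
1.57 lin x -0.0216 y 0.0488 bar -89.8 139.8
1.43 lin x -0.0209 y 0.058 bar -80.7 139.1
1.29 lin x -0.019 y 0.067 bar -71.7 137.2
1.15 lin x -0.0159 y 0.0756 bar -63.0 134.1
1.01 lin x -0.0115 y 0.0837 bar -54.9 129.7
0.87 lin x -0.0061 y 0.0912 bar -47.5 124.3
0.73 lin x 0.0003 y 0.0978 bar -40.9 117.9
0.59 lin x 0.0076 y 0.1034 bar -35.2 110.6
0.45 lin x 0.0156 y 0.108 bar -30.7 102.6
0.31 lin x 0.0241 y 0.1114 bar -27.2 94.1
0.17 lin x 0.0331 y 0.1136 bar -25.0 85.1
0.03 lin x 0.0422 y 0.1145 bar -24.1 76.0
-0.1 lin x 0.0508 y 0.1142 bar -24.4 67.4
-0.15 lin x 0.054 y 0.1138 bar -24.8 64.2
```

```bash
python3 -m creep '[{"linear":[0,0,-0.001],"twist":[0,0,0],"fingers":0.3},{"linear":[-0.003,0.003,-0.001],"twist":[0,0,0],"fingers":0.3},{"linear":[-0.0062,0.0064,-0.001],"twist":[0,0,0],"fingers":0.3},{"linear":[-0.0092,0.01,-0.001],"twist":[0,0,0],"fingers":0.3},{"linear":[-0.0116,0.0138,-0.001],"twist":[0,0,0],"fingers":0.3},{"linear":[-0.0156,0.0214,-0.001],"twist":[0,0,0],"fingers":0.3},{"linear":[-0.0189,0.03,-0.001],"twist":[0,0,0],"fingers":0.3},{"linear":[-0.0189,0.03,-0.001],"twist":[0,0,0],"fingers":0.3}]' 6
python3 - <<'E'
from h import *
show();print(w2c(st()['position']));snap('wrist','w26.png')
snap('side','sd14.png',(180,110,340,240),5)
E
```

```text
time: 52.47
position: [0.5094, 0.0168, 0.1439]
tool_rot: [1.178, 1.231, -1.17]
ft_force: [-0.1, 4.4, -0.8]
grip_width: 0.455
t 52.47 p [0.5094 0.0168 0.1439] R
 [[ 0.004  0.999  0.047]
 [ 0.003  0.047 -0.999]
 [-1.     0.004 -0.003]] f [-0.1  4.4 -0.8] w 0.455
[-106.65544199    1.44953203  143.88176716]
```

```bash
python3 -m creep '[{"linear":[-0.002,0.009,-0.0015],"twist":[0,0,0],"fingers":0.3},{"linear":[-0.0027,0.0188,-0.0015],"twist":[0,0,0],"fingers":0.3},{"linear":[-0.002,0.028,-0.0015],"twist":[0,0,0],"fingers":0.3},{"linear":[0,0.037,-0.0015],"twist":[0,0,0],"fingers":0.3},{"linear":[0.003,0.0456,-0.0015],"twist":[0,0,0],"fingers":0.3},{"linear":[0.0074,0.0537,-0.0015],"twist":[0,0,0],"fingers":0.3},{"linear":[0.0128,0.0612,-0.0015],"twist":[0,0,0],"fingers":0.3},{"linear":[0.0128,0.0612,-0.0015],"twist":[0,0,0],"fingers":0.3}]' 6
python3 - <<'E'
from h import *
show();print(w2c(st()['position']));snap('wrist','w27.png')
snap('side','sd15.png',(180,110,340,240),5)
E
```

```text
time: 53.23
position: [0.5715, 0.0207, 0.1305]
tool_rot: [1.179, 1.228, -1.17]
ft_force: [3.8, 4.6, 4.2]
grip_width: 0.456
t 53.23 p [0.5715 0.0207 0.1305] R
 [[ 0.006  0.999  0.047]
 [ 0.002  0.047 -0.999]
 [-1.     0.006 -0.002]] f [3.8 4.6 4.2] w 0.456
[-44.4952406    2.0373015  130.54272285]
```

```bash
python3 -m creep '[{"linear":[0.004,0.0045,0],"twist":[0,0,0],"fingers":0.3},{"linear":[0.008,0.009,0],"twist":[0,0,0],"fingers":0.3},{"linear":[0.013,0.0125,0],"twist":[0,0,0],"fingers":0.3},{"linear":[0.018,0.0155,0],"twist":[0,0,0],"fingers":0.3},{"linear":[0.024,0.018,0],"twist":[0,0,0],"fingers":0.3},{"linear":[0.029,0.0195,0],"twist":[0,0,0],"fingers":0.3},{"linear":[0.029,0.0195,0],"twist":[0,0,0],"fingers":0.3},{"linear":[0.029,0.0195,0],"twist":[0,0,0],"fingers":0.3}]' 6
python3 - <<'E'
from h import *
show();print(w2c(st()['position']));snap('wrist','w28.png')
snap('side','sd16.png',(180,110,340,240),5)
E
```

```text
time: 54.0
position: [0.5888, 0.0217, 0.1009]
tool_rot: [1.176, 1.23, -1.172]
ft_force: [1.8, 4.6, 1.3]
grip_width: 0.454
t 54.0 p [0.5888 0.0217 0.1009] R
 [[ 0.002  0.999  0.048]
 [ 0.001  0.048 -0.999]
 [-1.     0.002 -0.001]] f [1.8 4.6 1.3] w 0.454
[-27.10621433   2.0993299  100.91895631]
```

```bash
python3 -m creep '[{"linear":[0.006,0.0005,0],"twist":[0,0,0],"fingers":0.3},{"linear":[0.012,0.0005,0],"twist":[0,0,0],"fingers":0.3},{"linear":[0.018,0.0005,0],"twist":[0,0,0],"fingers":0.3},{"linear":[0.018,0.0005,0],"twist":[0,0,0],"fingers":0.3},{"linear":[0.018,0.0005,0],"twist":[0,0,0],"fingers":0.3}]' 6
python3 - <<'E'
from h import *
show();print(w2c(st()['position']));snap('wrist','w29.png',(180,180,330,330),5)
snap('side','sd17.png',(240,140,340,240),7)
E
```

```text
time: 54.52
position: [0.588, 0.0216, 0.082]
tool_rot: [1.175, 1.232, -1.174]
ft_force: [-0.1, 4.8, -0.5]
grip_width: 0.454
t 54.52 p [0.588  0.0216 0.082 ] R
 [[-0.     0.999  0.048]
 [ 0.001  0.048 -0.999]
 [-1.    -0.    -0.001]] f [-0.1  4.8 -0.5] w 0.454
[-27.94913102   2.08779303  81.99493071]
```

```bash
python3 -m creep '[{"linear":[0.004,0.0005,0],"twist":[0,0,0],"fingers":0.3},{"linear":[0.008,0.0005,0],"twist":[0,0,0],"fingers":0.3},{"linear":[0.012,0.0005,0],"twist":[0,0,0],"fingers":0.3},{"linear":[0.012,0.0005,0],"twist":[0,0,0],"fingers":0.3},{"linear":[0.012,0.0005,0],"twist":[0,0,0],"fingers":0.3}]' 6
python3 - <<'E'
from h import *
show();print(w2c(st()['position']));P=viewer.camera_params('wrist');im,d=snap('wrist','w30.png',(180,180,330,330),5)
C=cloud(d,P)
for v in range(205,275,4): print(v,w2c(C[v,250]).round(1))
E
```

```text
time: 55.03
position: [0.5881, 0.0215, 0.07]
tool_rot: [1.174, 1.232, -1.174]
ft_force: [0.2, 5.0, 0.7]
grip_width: 0.453
t 55.03 p [0.5881 0.0215 0.07  ] R
 [[-0.001  0.999  0.048]
 [ 0.001  0.048 -0.999]
 [-1.    -0.001 -0.001]] f [0.2 5.  0.7] w 0.453
[-27.80269668   1.99976758  70.00160442]
205 [ 0.8  3.1 81. ]
209 [-1.4  3.1 80.4]
213 [-3.   3.1 81.4]
217 [-15.9   3.5  53.3]
221 [-18.4   3.5  52.9]
225 [-19.9   3.5  55.1]
229 [-21.    3.5  58. ]
233 [-23.2   3.5  58.4]
237 [-21.8   3.4  66.6]
241 [-22.7   3.4  69.4]
245 [-24.2   3.4  71. ]
249 [-33.4   3.6  57.2]
253 [-35.7   3.6  57.5]
257 [-38.    3.6  57.9]
261 [  5.9   2.5 142.1]
265 [  5.4   2.5 143.3]
269 [  4.8   2.5 144.4]
273 [  3.8   2.5 144.7]
```

```bash
python3 -m creep '[{"linear":[0.002,0,0],"twist":[0,0,0],"fingers":0.3},{"linear":[0.004,0,0],"twist":[0,0,0],"fingers":0.3},{"linear":[0.004,0,0],"twist":[0,0,0],"fingers":0.3},{"linear":[0.004,0,0],"twist":[0,0,0],"fingers":0.3}]' 6
python3 - <<'E'
from h import *
show();print(w2c(st()['position']));P=viewer.camera_params('wrist');im,d=snap('wrist','w31.png',(180,180,330,330),5)
C=cloud(d,P)
for v in range(229,260,3): print(v,w2c(C[v,250]).round(1),w2c(C[v,240]).round(1))
E
```

```text
time: 55.42
position: [0.588, 0.0215, 0.0661]
tool_rot: [1.174, 1.232, -1.174]
ft_force: [-1.0, 4.9, -0.3]
grip_width: 0.453
t 55.42 p [0.588  0.0215 0.0661] R
 [[-0.001  0.999  0.048]
 [ 0.001  0.048 -0.999]
 [-1.    -0.001 -0.001]] f [-1.   4.9 -0.3] w 0.453
[-27.89582848   1.99388032  66.09896362]
229 [-20.    3.4  56.7] [-20.1   8.8  56.3]
232 [-21.1   3.4  58.1] [-21.2   8.8  57.9]
235 [-22.9   3.4  58. ] [-23.1   8.8  57.5]
238 [-21.7   3.4  64.4] [-21.9   8.5  63.9]
241 [-22.7   3.4  65.9] [-22.4   8.5  66.4]
244 [-24.    3.4  66.5] [-24.4   8.5  65.6]
247 [-26.4   3.4  65.2] [-25.8   8.5  66.2]
250 [-32.    3.5  57.5] [-31.7   8.9  58. ]
253 [-34.2   3.6  56.7] [-34.    9.   57.1]
256 [-35.5   3.6  57.7] [-35.8   9.   57.1]
259 [-37.5   3.6  57.4] [-37.2   9.   58. ]
```

```bash
python3 -m creep '[{"linear":[0,-0.002,0],"twist":[0,0,0],"fingers":0.3},{"linear":[0,-0.004,0],"twist":[0,0,0],"fingers":0.3},{"linear":[0,-0.006,0],"twist":[0,0,0],"fingers":0.3},{"linear":[0,-0.007,0],"twist":[0,0,0],"fingers":0.3},{"linear":[0,-0.007,0],"twist":[0,0,0],"fingers":0.3}]' 6
python3 -m creep '[{"linear":[0,-0.001,0],"twist":[0,0,0],"fingers":0.3},{"linear":[0,-0.002,0],"twist":[0,0,0],"fingers":0.3},{"linear":[0,-0.002,0],"twist":[0,0,0],"fingers":0.3}]' 6
python3 - <<'E'
from h import *
show();print(w2c(st()['position']));P=viewer.camera_params('wrist');im,d=snap('wrist','w32.png',(180,180,330,330),5)
C=cloud(d,P)
for v in range(229,260,3): print(v,w2c(C[v,250]).round(1),w2c(C[v,221]).round(1))
snap('side','sd18.png',(240,140,340,240),7)
E
```

```text
time: 55.88
position: [0.5818, 0.0211, 0.0666]
tool_rot: [1.175, 1.231, -1.173]
ft_force: [1.8, 5.6, 0.3]
grip_width: 0.454
time: 56.13
position: [0.5799, 0.0211, 0.0666]
tool_rot: [1.175, 1.231, -1.173]
ft_force: [1.0, 5.3, -0.4]
grip_width: 0.459
t 56.13 p [0.5799 0.0211 0.0666] R
 [[ 0.001  0.999  0.047]
 [ 0.001  0.047 -0.999]
 [-1.     0.001 -0.001]] f [ 1.   5.3 -0.4] w 0.459
[-35.9975689    2.02195105  66.61798452]
229 [-27.9   3.4  57.6] [-29.6  19.4  53.4]
232 [-29.6   3.5  57.7] [-31.8  19.6  52.5]
235 [-31.1   3.5  58.2] [-33.   19.5  53.9]
238 [-29.8   3.4  64.8] [-30.1  18.4  64.1]
241 [-30.6   3.4  66.6] [-31.   18.3  65.6]
244 [-32.4   3.4  66.5] [-32.8  18.3  65.6]
247 [-34.2   3.4  66.2] [-34.   18.3  66.5]
250 [-40.4   3.5  57.4] [-35.8  18.4  66.2]
253 [-41.6   3.5  58.6] [-37.3  18.4  66.6]
256 [-36.2   3.4  72.2] [-39.   18.4  66.8]
259 [-37.3   3.4  73.2] [-40.1  18.4  67.9]
```

```bash
python3 -m creep '[{"linear":[0,-0.001,0],"twist":[0,0,0],"fingers":0.3},{"linear":[0,-0.002,0],"twist":[0,0,0],"fingers":0.3},{"linear":[0,-0.003,0],"twist":[0,0,0],"fingers":0.3},{"linear":[0,-0.004,0],"twist":[0,0,0],"fingers":0.3},{"linear":[0,-0.004,0],"twist":[0,0,0],"fingers":0.3}]' 6
python3 -m creep '[{"linear":[0,-0.001,0],"twist":[0,0,0],"fingers":0.3},{"linear":[0,-0.0015,0],"twist":[0,0,0],"fingers":0.3},{"linear":[0,-0.0015,0],"twist":[0,0,0],"fingers":0.3}]' 6
python3 - <<'E'
from h import *
show();print(w2c(st()['position']));P=viewer.camera_params('wrist');im,d=snap('wrist','w33.png',(180,180,330,330),5)
C=cloud(d,P)
for v in range(229,260,3): print(v,w2c(C[v,250]).round(1),w2c(C[v,221]).round(1))
snap('side','sd19.png',(240,140,340,240),7)
E
```

```text
time: 56.65
position: [0.5761, 0.0209, 0.0667]
tool_rot: [1.176, 1.231, -1.173]
ft_force: [1.3, 4.7, 0.5]
grip_width: 0.452
time: 56.9
position: [0.5748, 0.0209, 0.0667]
tool_rot: [1.176, 1.231, -1.172]
ft_force: [1.6, 5.3, 0.8]
grip_width: 0.453
t 56.9 p [0.5748 0.0209 0.0667] R
 [[ 0.002  0.999  0.047]
 [ 0.001  0.047 -0.999]
 [-1.     0.002 -0.001]] f [1.6 5.3 0.8] w 0.453
[-41.16158809   2.05627285  66.73834309]
229 [-33.2   3.5  57.4] [-35.4  19.6  52. ]
232 [-34.7   3.5  57.9] [-36.8  19.6  52.9]
235 [-36.7   3.5  57.4] [-38.9  19.7  52.3]
238 [-34.8   3.4  65.3] [-35.2  18.4  64.3]
241 [-36.3   3.4  65.6] [-36.3  18.3  65.6]
244 [-37.    3.4  67.9] [-36.8  18.1  67.9]
247 [-36.1   3.4  73. ] [-39.3  18.4  66.4]
250 [-38.    3.4  72.3] [-40.9  18.4  66.5]
253 [-39.5   3.4  72.7] [-43.   18.6  65.7]
256 [-41.    3.4  72.9] [-44.4  18.5  66.4]
259 [-43.1   3.4  72.1] [-46.4  18.7  65.9]
```

```bash
python3 -m creep '[{"linear":[0,0,0],"twist":[0,0,0],"fingers":0},{"linear":[0,0,0],"twist":[0,0,0],"fingers":-0.2},{"linear":[0,0,0],"twist":[0,0,0],"fingers":-0.2},{"linear":[0,0,0],"twist":[0,0,0],"fingers":-0.2},{"linear":[0,0,0],"twist":[0,0,0],"fingers":-0.2},{"linear":[-0.004,0,0],"twist":[0,0,0],"fingers":-0.2},{"linear":[-0.015,0,0],"twist":[0,0,0],"fingers":-0.2},{"linear":[-0.04,0,0],"twist":[0,0,0],"fingers":-0.2}]' 6
python3 -m creep '[{"linear":[-0.03,-0.01,0],"twist":[0,0,0],"fingers":0},{"linear":[-0.06,-0.03,0],"twist":[0,0,0],"fingers":1},{"linear":[-0.07,-0.06,0],"twist":[0,0,0],"fingers":1},{"linear":[-0.07,-0.09,0],"twist":[0,0,0],"fingers":1},{"linear":[-0.07,-0.09,0],"twist":[0,0,0],"fingers":1},{"linear":[-0.07,-0.09,0],"twist":[0,0,0],"fingers":1},{"linear":[-0.07,-0.09,0],"twist":[0,0,0],"fingers":1},{"linear":[-0.07,-0.09,0],"twist":[0,0,0],"fingers":1}]' 6
python3 - <<'E'
from h import *
show();print(w2c(st()['position']));P=viewer.camera_params('wrist');im,d=snap('wrist','w34.png',(130,20,370,230),3)
C=cloud(d,P);np.savez('w34.npz',im=im,d=d,**P)
snap('side','sd20.png',(220,140,340,240),6)
E
```

```text
time: 57.67
position: [0.572, 0.0197, 0.1056]
tool_rot: [1.172, 1.235, -1.178]
ft_force: [0.5, -0.7, -0.6]
grip_width: 0.598
time: 58.33
position: [0.485, 0.0165, 0.1774]
tool_rot: [1.175, 1.232, -1.173]
ft_force: [0.4, 0.1, 0.3]
grip_width: 0.079
t 58.33 p [0.485  0.0165 0.1774] R
 [[ 0.001  0.999  0.048]
 [ 0.001  0.048 -0.999]
 [-1.     0.001 -0.001]] f [0.4 0.1 0.3] w 0.079
[-131.07506359    2.46015394  177.39889938]
```

```bash
python3 -m creep '[{"linear":[0.02,0.004,0],"twist":[0,0,0],"fingers":1},{"linear":[0.04,0.004,0],"twist":[0,0,0],"fingers":1},{"linear":[0.055,0.004,0],"twist":[0,0,0],"fingers":1},{"linear":[0.063,0.004,0],"twist":[0,0,0],"fingers":1},{"linear":[0.069,0.004,0],"twist":[0,0,0],"fingers":1},{"linear":[0.075,0.004,0],"twist":[0,0,0],"fingers":1},{"linear":[0.08,0.004,0],"twist":[0,0,0],"fingers":1},{"linear":[0.08,0.004,0],"twist":[0,0,0],"fingers":1}]' 10
python3 - <<'E'
from h import *
show();print(w2c(st()['position']))
snap('side','sd21.png',(220,140,340,240),6)
E
```

```text
time: 59.1
position: [0.4871, 0.0173, 0.096]
tool_rot: [1.173, 1.235, -1.175]
ft_force: [1.5, -0.1, 0.7]
grip_width: 0.006
t 59.1 p [0.4871 0.0173 0.096 ] R
 [[-0.003  0.999  0.049]
 [ 0.001  0.049 -0.999]
 [-1.    -0.003 -0.002]] f [ 1.5 -0.1  0.7] w 0.006
[-128.90370772    3.15628252   96.0168152 ]
```

```bash
python3 -m creep '[{"linear":[0.005,0,0],"twist":[0,0,0],"fingers":1},{"linear":[0.01,0,0],"twist":[0,0,0],"fingers":1},{"linear":[0.015,0,0],"twist":[0,0,0],"fingers":1},{"linear":[0.019,0,0],"twist":[0,0,0],"fingers":1},{"linear":[0.022,0,0],"twist":[0,0,0],"fingers":1},{"linear":[0.022,0,0],"twist":[0,0,0],"fingers":1}]' 10
python3 -m creep '[{"linear":[0.002,0,0],"twist":[0,0,0],"fingers":1},{"linear":[0.003,0,0],"twist":[0,0,0],"fingers":1},{"linear":[0.003,0,0],"twist":[0,0,0],"fingers":1}]' 10
python3 - <<'E'
from h import *
show();print(w2c(st()['position']))
snap('side','sd22.png',(220,140,340,240),6)
E
```

```text
time: 59.65
position: [0.4882, 0.0164, 0.0747]
tool_rot: [1.175, 1.231, -1.174]
ft_force: [-0.8, 0.5, 1.6]
grip_width: 0.006
time: 59.9
position: [0.4899, 0.0165, 0.0729]
tool_rot: [1.176, 1.228, -1.172]
ft_force: [1.9, 0.3, 4.8]
grip_width: 0.005
t 59.9 p [0.4899 0.0165 0.0729] R
 [[ 0.004  0.999  0.047]
 [ 0.     0.047 -0.999]
 [-1.     0.004 -0.   ]] f [1.9 0.3 4.8] w 0.005
[-126.14440091    2.23440613   72.94522842]
```

```bash
python3 -m creep '[{"linear":[0.002,0,0],"twist":[0,0,0],"fingers":1},{"linear":[0.004,0,0],"twist":[0,0,0],"fingers":1},{"linear":[0.004,0,0],"twist":[0,0,0],"fingers":1},{"linear":[0.004,0,0],"twist":[0,0,0],"fingers":1}]' 10

```

```text
time: 60.28
position: [0.4916, 0.0166, 0.0709]
tool_rot: [1.177, 1.226, -1.17]
ft_force: [-1.0, -0.5, 19.4]
grip_width: 0.006
```

```bash
python3 -m creep '[{"linear":[-0.005,0,0],"twist":[0,0,0],"fingers":1},{"linear":[-0.02,0,0],"twist":[0,0,0],"fingers":1},{"linear":[-0.05,0,0],"twist":[0,0,0],"fingers":1},{"linear":[-0.09,-0.01,0],"twist":[0,0,0],"fingers":1},{"linear":[-0.13,-0.03,0],"twist":[0,0,0],"fingers":1},{"linear":[-0.15,-0.04,0],"twist":[0,0,0],"fingers":1},{"linear":[-0.15,-0.04,0],"twist":[0,0,0],"fingers":1},{"linear":[-0.15,-0.04,0],"twist":[0,0,0],"fingers":1}]' 10
python3 - <<'E'
from h import *
show();P=viewer.camera_params('wrist');im,d=snap('wrist','w35.png',(130,20,370,230),3);C=cloud(d,P)
m=(d>0)&(abs(C[...,2]-0.053)<.004)&(C[...,0]>.557)&(C[...,0]<.7)&(abs(C[...,1])<.15);m[230:]=0
print('lid z',np.median(C[m][:,2]))
q=np.array([w2c(c) for c in C[(d>0)&(C[...,2]>.05)&(C[...,2]<.08)&(C[...,0]>.46)&(C[...,0]<.55)&(abs(C[...,1]-.018)<.008)]])
for x in range(-145,-85,6):
    s=q[abs(q[:,0]-x)<3]
    if len(s):print(x,np.median(s[:,2]).round(1))
for l in ['lever_tip','loop_bar','keeper']:
    print(l,[(w2c(r['centre']).round(1).tolist(),round(r['conf'],2)) for r in nets.place_of('wrist',l)])
snap('side','sd23.png',(220,140,340,240),6)
E
```

```text
time: 60.95
position: [0.4487, 0.0136, 0.22]
tool_rot: [1.171, 1.221, -1.177]
ft_force: [-0.4, -0.8, -0.6]
grip_width: 0.004
t 60.95 p [0.4487 0.0136 0.22  ] R
 [[ 0.004  0.999  0.045]
 [-0.009  0.045 -0.999]
 [-1.     0.004  0.009]] f [-0.4 -0.8 -0.6] w 0.004
lid z 0.05309097213961056
-145 65.5
-139 68.9
-133 65.3
-127 64.2
-121 63.5
-115 62.6
-109 61.8
-103 61.2
-97 60.8
-91 59.2
lever_tip [([-133.6, -2.9, 63.0], 0.88)]
loop_bar [([-39.3, -0.0, 63.9], 0.93)]
keeper [([-42.7, 4.4, 65.0], 0.82)]
```

```bash
python3 - <<'E'
from h import *
show()
for k in range(2):
    P=viewer.camera_params('wrist');im,d=viewer.get_image('wrist');C=cloud(d,P)
    A=np.array([w2c(c) for c in C[(d>0)&(C[...,2]>.03)&(C[...,2]<.08)&(C[...,0]>.46)&(C[...,0]<.57)&(abs(C[...,1]-.018)<.045)]])
    lev=A[(abs(A[:,1]-2)<6)&(A[:,2]>52)&(A[:,0]<-95)&(A[:,0]>-132)]; dk=A[(abs(A[:,1])>24)&(A[:,2]<50)&(A[:,0]<-60)&(A[:,0]>-130)&(A[:,2]>38)]
    pl=np.polyfit(lev[:,0],lev[:,2],1);pd=np.polyfit(dk[:,0],dk[:,2],1);print('lever',pl,np.polyval(pl,-125),'deck',pd,np.polyval(pd,-125),len(lev),len(dk))
E
```

```text
t 61.2 p [0.4475 0.0148 0.2166] R
 [[-0.002  0.999  0.048]
 [ 0.004  0.048 -0.999]
 [-1.    -0.002 -0.004]] f [-0.5  0.2 -0.6] w 0.006
lever [-0.1156257  49.42414809] 63.87736037610224 deck [-6.40082654e-04  4.33771313e+01] 43.457141587818526 532 3142
lever [-0.11621403 49.31492332] 63.84167744676782 deck [5.21548050e-05 4.34413705e+01] 43.43485112455003 532 3142
```

```bash
python3 - <<'E'
from h import *
s=st();print(w2c(s['position']));plan(c2w(-131,2,95),-87)
E
```

```text
[-168.38361642    2.88583721  216.91222355]
lin mm [121.8  37.6   1.2] twist [-0.26 -0.24  0.11]
```

```bash
python3 -m creep '[{"linear":[0.035,0.02,0.001],"twist":[0,0,0],"fingers":1},{"linear":[0.07,0.037,0.001],"twist":[0,0,0],"fingers":1},{"linear":[0.1,0.037,0.001],"twist":[0,0,0],"fingers":1},{"linear":[0.122,0.037,0.001],"twist":[0,0,0],"fingers":1},{"linear":[0.13,0.037,0.001],"twist":[0,0,0],"fingers":1},{"linear":[0.135,0.037,0.001],"twist":[0,0,0],"fingers":1},{"linear":[0.138,0.037,0.001],"twist":[0,0,0],"fingers":1},{"linear":[0.138,0.037,0.001],"twist":[0,0,0],"fingers":1}]' 10
python3 -m creep '[{"linear":[0.002,0,0],"twist":[0,0,0],"fingers":1},{"linear":[0.003,0,0],"twist":[0,0,0],"fingers":1},{"linear":[0.003,0,0],"twist":[0,0,0],"fingers":1}]'
python3 -m creep '[{"linear":[0.001,0,0],"twist":[0,0,0],"fingers":1},{"linear":[0.002,0,0],"twist":[0,0,0],"fingers":1},{"linear":[0.002,0,0],"twist":[0,0,0],"fingers":1}]'
python3 - <<'E'
from h import *
show();print(w2c(st()['position']))
E
```

```text
time: 61.97
position: [0.4859, 0.0154, 0.0811]
tool_rot: [1.175, 1.23, -1.173]
ft_force: [0.2, -0.8, 0.4]
grip_width: 0.003
time: 62.22
position: [0.4861, 0.0147, 0.0781]
tool_rot: [1.175, 1.228, -1.174]
ft_force: [-0.6, -0.5, 0.2]
grip_width: 0.007
time: 62.47
position: [0.4856, 0.0148, 0.0753]
tool_rot: [1.175, 1.23, -1.174]
ft_force: [0.1, -0.5, 2.3]
grip_width: 0.004
t 62.47 p [0.4856 0.0148 0.0753] R
 [[ 0.001  0.999  0.047]
 [-0.001  0.047 -0.999]
 [-1.     0.001  0.001]] f [ 0.1 -0.5  2.3] w 0.004
[-130.59119848    0.75483323   75.30717208]
```

```bash
python3 -m creep '[{"linear":[0.001,0,0],"twist":[0,0,0],"fingers":1},{"linear":[0.002,0,0],"twist":[0,0,0],"fingers":1},{"linear":[0.002,0,0],"twist":[0,0,0],"fingers":1}]'
python3 -m creep '[{"linear":[0.001,0,0],"twist":[0,0,0],"fingers":1},{"linear":[0.002,0,0],"twist":[0,0,0],"fingers":1},{"linear":[0.002,0,0],"twist":[0,0,0],"fingers":1}]'
python3 -m creep '[{"linear":[0.001,0,0],"twist":[0,0,0],"fingers":1},{"linear":[0.002,0,0],"twist":[0,0,0],"fingers":1},{"linear":[0.002,0,0],"twist":[0,0,0],"fingers":1}]'
python3 - <<'E'
from h import *
print(w2c(st()['position']))
E
```

```text
time: 62.72
position: [0.4857, 0.0149, 0.0744]
tool_rot: [1.174, 1.23, -1.175]
ft_force: [-3.6, -2.3, 14.0]
grip_width: 0.005
time: 62.97
position: [0.4858, 0.0149, 0.0735]
tool_rot: [1.172, 1.23, -1.176]
ft_force: [-8.6, -2.5, 27.4]
grip_width: 0.004
time: 63.22
position: [0.4859, 0.0149, 0.0728]
tool_rot: [1.171, 1.229, -1.178]
ft_force: [-11.9, -3.5, 37.3]
grip_width: 0.006
[-130.196669      0.83699709   72.7584668 ]
```

```bash
python3 -m creep '[{"linear":[-0.005,0,0],"twist":[0,0,0],"fingers":1},{"linear":[-0.02,0,0],"twist":[0,0,0],"fingers":1},{"linear":[-0.05,0.005,0],"twist":[0,0,0],"fingers":1},{"linear":[-0.08,0.01,0],"twist":[0,0,0],"fingers":0.5},{"linear":[-0.1,0.01,0],"twist":[0,0,0],"fingers":0.5},{"linear":[-0.1,0.01,0],"twist":[0,0,0],"fingers":0.5},{"linear":[-0.1,0.01,0],"twist":[0,0,0],"fingers":0.5}]' 10
python3 - <<'E'
from h import *
show();P=viewer.camera_params('wrist');im,d=snap('wrist','w36.png',(150,60,350,240),4);C=cloud(d,P);W=np.array([[w2c(C[v,u]) for u in range(150,350)] for v in range(60,240)])
np.save('W36.npy',W)
A=W.reshape(-1,3)
lev=A[(abs(A[:,1]-2)<6)&(A[:,2]>52)&(A[:,2]<75)&(A[:,0]<-95)&(A[:,0]>-132)]; pl=np.polyfit(lev[:,0],lev[:,2],1);print('lever',pl,np.polyval(pl,-125))
for nm,sel in [('bar+',(A[:,1]>18)&(A[:,1]<21)),('bar-',(A[:,1]<-14)&(A[:,1]>-18))]:
    b=A[sel&(A[:,0]>-50)&(A[:,0]<-20)&(A[:,2]>56)&(A[:,2]<72)]
    b=b[np.argsort(b[:,0])];print(nm,len(b));print(b[::max(1,len(b)//14)].round(1))
lip=A[(abs(A[:,1]-2)<7)&(A[:,2]>70)&(A[:,2]<78)&(A[:,0]>-60)&(A[:,0]<-20)];print('lip',len(lip),lip.min(0).round(1),lip.max(0).round(1),np.median(lip,0).round(1))
pt=A[(abs(A[:,1])>30)&(A[:,0]>-49)&(A[:,2]>48)&(A[:,2]<58)];print('lid front edge x',np.percentile(A[(abs(A[:,1])>30)&(A[:,2]>51)&(A[:,2]<56)][:,0],1),'plate z',np.median(pt[:,2]))
dk=A[(abs(A[:,1])>24)&(abs(A[:,1])<40)&(A[:,2]<50)&(A[:,2]>38)];print('deck front x',np.percentile(dk[:,0],.5),np.median(dk[:,2]))
E
```

```text
time: 63.8
position: [0.4958, 0.0155, 0.1697]
tool_rot: [1.175, 1.229, -1.174]
ft_force: [-1.0, -0.2, -0.1]
grip_width: 0.205
t 63.8 p [0.4958 0.0155 0.1697] R
 [[ 0.002  0.999  0.046]
 [-0.001  0.046 -0.999]
 [-1.     0.002  0.001]] f [-1.  -0.2 -0.1] w 0.205
lever [1.26145647e-03 5.97006085e+01] 59.54292646586582
bar+ 66
[[-49.9  20.1  64.1]
 [-49.1  18.4  66.4]
 [-48.4  19.1  66.7]
 [-46.9  19.1  66.5]
 [-46.2  18.3  67.2]
 [-45.5  19.7  67.9]
 [-44.   18.2  67.7]
 [-43.3  18.8  68.5]
 [-42.6  19.7  66.9]
 [-41.9  18.8  68.2]
 [-41.1  18.8  68.1]
 [-40.4  20.2  69.6]
 [-39.7  19.4  69.1]
 [-39.   19.4  69.5]
 [-38.3  20.8  69.9]
 [-37.6  20.2  68.7]
 [-36.8  18.8  66.9]]
bar- 47
[[-49.4 -14.3  65.9]
 [-47.2 -14.2  67. ]
 [-45.  -14.2  67.1]
 [-42.8 -14.2  67.7]
 [-42.1 -14.1  68.2]
 [-41.4 -16.3  68.6]
 [-41.4 -14.8  69.3]
 [-40.7 -14.   70. ]
 [-40.  -15.4  70.7]
 [-40.  -16.3  69.4]
 [-39.3 -16.3  69.3]
 [-38.6 -15.4  70.9]
 [-38.5 -16.3  69.1]
 [-37.8 -14.8  68.6]
 [-37.1 -14.8  68.9]
 [-37.1 -14.1  68.5]]
lip 244 [-46.3  -4.3  70.5] [-37.7   9.   74.8] [-42.    2.3  72.7]
lid front edge x -52.28078443629922 plate z 53.04517474474016
deck front x -132.13081265023442 43.54333790547377
```

```bash
python3 -m creep '[{"linear":[-0.03,-0.01,0.01],"twist":[0,0,0],"fingers":0},{"linear":[-0.07,-0.02,0.04],"twist":[0,0,0],"fingers":0},{"linear":[-0.11,-0.03,0.07],"twist":[0,0,0],"fingers":0},{"linear":[-0.14,-0.03,0.1],"twist":[0,0,0],"fingers":0},{"linear":[-0.14,-0.03,0.11],"twist":[0,0,0],"fingers":0},{"linear":[-0.14,-0.03,0.11],"twist":[0,0,0],"fingers":0},{"linear":[-0.14,-0.03,0.11],"twist":[0,0,0],"fingers":0}]' 10
python3 - <<'E'
from h import *
show();P=viewer.camera_params('wrist');im,d=snap('wrist','w37.png');C=cloud(d,P)
m=(d>0)&(abs(C[...,2]-.053)<.006)&(C[...,0]>.565)&(C[...,0]<.68)&(abs(C[...,1]-.02)<.095)&(im[...,0]>im[...,2]*1.6);m[225:]=0
p=C[m];A=np.c_[p[:,:2],np.ones(len(p))];print('plane',np.linalg.lstsq(A,p[:,2],rcond=None)[0],np.median(p[:,2]),cv2.minAreaRect(p[:,:2].astype(np.float32)*1000))
W=C.reshape(-1,3);W=W[(W[:,2]>.05)&(W[:,2]<.08)];W=np.array([w2c(c) for c in W])
lev=W[(abs(W[:,1]-1)<6)&(W[:,2]>52)&(W[:,0]<-95)&(W[:,0]>-132)];print('lever slope',np.polyfit(lev[:,0],lev[:,2],1),len(lev))
for l in ['lever_tip','loop_bar','keeper','lid']:
    print(l,[(w2c(r['centre']).round(1).tolist(),round(r['conf'],2)) for r in nets.place_of('wrist',l)])
im,d=snap('side','sd24.png',(140,130,400,330),3)
E
```

```text
time: 64.43
position: [0.4697, -0.0973, 0.3083]
tool_rot: [1.178, 1.231, -1.177]
ft_force: [-0.6, 1.1, -0.5]
grip_width: 0.492
t 64.43 p [ 0.4697 -0.0973  0.3083] R
 [[-0.     0.999  0.043]
 [ 0.002  0.043 -0.999]
 [-1.    -0.    -0.002]] f [-0.6  1.1 -0.5] w 0.492
plane [0.03460036 0.00073004 0.03269845] 0.05370124620157521 ((603.6435546875, 22.278839111328125), (79.16841125488281, 174.9334259033203), 2.4464290142059326)
lever slope [-3.61720040e-03  5.89567579e+01] 305
lever_tip [([-135.5, 1.6, 59.3], 0.97)]
loop_bar []
keeper [([-41.4, 8.5, 60.8], 0.84)]
lid [([-0.0, 4.8, 44.5], 0.65)]
```

```bash
cat h.py | head -80; python3 - <<'E'
from bench import readout
s=readout.get_state();print(s['time'],s['position'],max(abs(x) for x in s['qd']),s['ft_force'])
E
```

```text
import numpy as np, cv2
from scipy.spatial.transform import Rotation as R
from bench import readout, viewer, job, nets, ctrl
def snap(cam,fn,crop=None,scale=1):
    im,d=viewer.get_image(cam)
    o=im[...,::-1]
    if crop: x0,y0,x1,y1=crop; o=o[y0:y1,x0:x1]
    if scale!=1: o=cv2.resize(o,None,fx=scale,fy=scale,interpolation=cv2.INTER_CUBIC)
    cv2.imwrite('pics/'+fn,o); return im,d
def unproj(cam,u,v,d,P=None):
    P=P or viewer.camera_params(cam); K=np.array(P['K']);T=np.array(P['cam_to_world'])
    z=d[int(v),int(u)]
    p=np.array([(u-K[0,2])/K[0,0]*z,(v-K[1,2])/K[1,1]*z,z,1]); return (T@p)[:3]
def proj(cam,X,P=None):
    P=P or viewer.camera_params(cam); K=np.array(P['K']);T=np.linalg.inv(np.array(P['cam_to_world']))
    c=(T@np.r_[X,1])[:3]; q=K@c; return q[:2]/q[2]
def st():
    s=readout.get_state(); return s
def show():
    s=st(); print('t',round(s['time'],2),'p',np.round(s['position'],4),'R\n',np.round(R.from_rotvec(s['tool_rot']).as_matrix(),3),'f',np.round(s['ft_force'],1),'w',round(s['grip_width'],3))
def plan(target,yaw=None):
    """target TCP world (tool down); yaw
[... 2556 characters left out ...]
0],u,:2]@uy)
    top=np.median(T); c=ux*mid+uy*(top-.087)
    print('yaw',np.round(yaw,2),'width',round(wid,4),'centre',c.round(4),'z',np.median(C[m][:,2]).round(4))
TH=np.radians(3.05)
def c2w(cx,cy,cz):
    return np.array([.616+(cx*np.cos(TH)-cy*np.sin(TH))/1000,.021+(cx*np.sin(TH)+cy*np.cos(TH))/1000,cz/1000])
def w2c(p):
    d=np.array(p)-[.616,.021,0]; return np.array([d[0]*np.cos(TH)+d[1]*np.sin(TH),-d[0]*np.sin(TH)+d[1]*np.cos(TH),d[2]])*1000
def bar(cx,cz,off=6,yaw=-87):
    """plan so that a bar held `off` mm ahead of the TCP is at case (cx,0,cz)"""
    plan(c2w(cx,0,cz+off),yaw)
64.7333 [ 0.47004885 -0.09430058  0.30809817] 0.00889923461657014 [-0.11594584 -0.14708511 -0.2029052 ]
```

```bash
python3 - <<'E'
from h import *
for cam in ('wrist','scene','side'):
    P=viewer.camera_params(cam);im,d=snap(cam,f'fin_{cam}.png')
    C=cloud(d,P); W=(C-np.array([.616,.021,0]));
    x=W[...,0]*np.cos(TH)+W[...,1]*np.sin(TH);y=-W[...,0]*np.sin(TH)+W[...,1]*np.cos(TH);z=C[...,2]
    m=(d>0)&(abs(x)<.05)&(abs(y)<.085)&(abs(z-.053)<.006)&(abs(x)>.012)&~((x<-.025)&(abs(y)<.025))
    if m.sum()<100: print(cam,m.sum());continue
    A=np.c_[x[m],y[m],np.ones(m.sum())];b=z[m]
    for _ in range(4):
        c=np.linalg.lstsq(A,b,rcond=None)[0];r=abs(b-A@c);k=r<.002;A,b=A[k],b[k]
    print(cam,m.sum(),'slopes',c.round(4),'range x',A[:,0].min().round(3),A[:,0].max().round(3),'y',A[:,1].min().round(3),A[:,1].max().round(3))
    m2=(d>0)&(x>-.137)&(x<-.095)&(abs(y)<.008)&(abs(z-.06)<.012)
    if m2.sum()>20: print('  lever slope',np.polyfit(x[m2],z[m2],1).round(4),np.median(z[m2]))
E
```

```text
wrist 6371 slopes [ 0.0355 -0.001   0.054 ] range x -0.05 0.027 y -0.085 0.085
  lever slope [-0.0293  0.0561] 0.05940009563728754
scene 576 slopes [ 0.0335 -0.0009  0.0556] range x -0.05 0.049 y -0.084 0.085
  lever slope [-0.0092  0.06  ] 0.06102562300388392
side 910 slopes [0.0366 0.0028 0.055 ] range x -0.05 0.05 y -0.084 0.085
  lever slope [-0.0317  0.0556] 0.05998710266470497
```

View pics/fin_side.png

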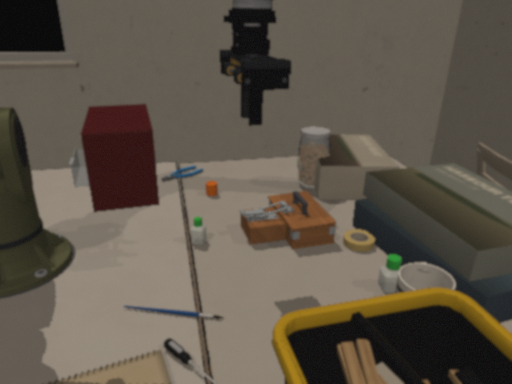

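View pics/fin_wrist.png

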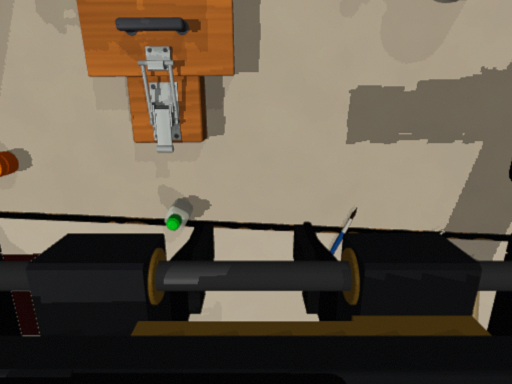

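```bash
python3 -m creep '[{"linear":[0,0,0],"twist":[0,0,0],"fingers":0},{"linear":[0,0,0],"twist":[0,0,0],"fingers":0},{"linear":[0,0,0],"twist":[0,0,0],"fingers":0},{"linear":[0,0,0],"twist":[0,0,0],"fingers":0},{"linear":[0,0,0],"twist":[0,0,0],"fingers":0},{"linear":[0,0,0],"twist":[0,0,0],"fingers":0},{"linear":[0,0,0],"twist":[0,0,0],"fingers":0},{"linear":[0,0,0],"twist":[0,0,0],"fingers":0}]' | tail -5; python3 -m creep '[{"linear":[0,0,0],"twist":[0,0,0],"fingers":0},{"linear":[0,0,0],"twist":[0,0,0],"fingers":0},{"linear":[0,0,0],"twist":[0,0,0],"fingers":0},{"linear":[0,0,0],"twist":[0,0,0],"fingers":0},{"linear":[0,0,0],"twist":[0,0,0],"fingers":0},{"linear":[0,0,0],"twist":[0,0,0],"fingers":0},{"linear":[0,0,0],"twist":[0,0,0],"fingers":0},{"linear":[0,0,0],"twist":[0,0,0],"fingers":0}]' | tail -5
python3 - <<'E'
from h import *
for cam in ('wrist','side'):
    P=viewer.camera_params(cam);im,d=viewer.get_image(cam)
    C=cloud(d,P); W=(C-np.array([.616,.021,0]));
    x=W[...,0]*np.cos(TH)+W[...,1]*np.sin(TH);y=-W[...,0]*np.sin(TH)+W[...,1]*np.cos(TH);z=C[...,2]
    m=(d>0)&(abs(x)<.05)&(abs(y)<.085)&(abs(z-.053)<.006)&(abs(x)>.012)&~((x<-.025)&(abs(y)<.025))
    A=np.c_[x[m],y[m],np.ones(m.sum())];b=z[m]
    for _ in range(4):
        c=np.linalg.lstsq(A,b,rcond=None)[0];r=abs(b-A@c);k=r<.002;A,b=A[k],b[k]
    print(cam,'slopes',c.round(4))
    t=(d>0)&(abs(z)<.01)&(abs(x)<.2)&(abs(y)<.2); print(' table',np.median(z[t]).round(4))
    k=(d>0)&(x>-.13)&(x<-.055)&(abs(y)>.03)&(abs(y)<.043)&(abs(z-.044)<.006); print(' deck',np.median(z[k]).round(4),k.sum())
E
```

```text
time: 65.55
position: [0.4704, -0.0956, 0.309]
tool_rot: [1.175, 1.231, -1.174]
ft_force: [-0.7, 0.6, -0.4]
grip_width: 0.5
time: 66.22
position: [0.4704, -0.0956, 0.309]
tool_rot: [1.175, 1.231, -1.174]
ft_force: [-0.1, -1.0, 0.1]
grip_width: 0.503
wrist slopes [ 0.0347 -0.0012  0.054 ]
 table -0.0011
 deck 0.0433 1301
side slopes [0.0355 0.002  0.055 ]
 table -0.0002
 deck 0.0434 178
```

```bash
python3 - <<'E'
from bench import job
print(job.close_job())
E
```

```text
the job is handed in; nothing more can be done
None
```

The paints are packed and the case is latched, handed in at about 66 s; no verdict was reported. I lifted the lid off and stood the two paint pots that were out (black and dark red) upright in the case. Then I put the lid back with its keeper on the latch side, hooked the loop under the lip and pressed the lever flat. The orange look-alike was left where it stood.

**Mishaps, all mended:**
- The red pot tipped over when I first released it in the case, so I took it out and stood it up on the table. It was then knocked about 5 cm aside there, and I placed it again; it showed upright before the lid went on.
- The first press left the lever at about 0.116 rad, so I pressed again, with up to 37 N at the fingertips.

**Last checks:**
- **Lever:** nearly flat. A close view gave under 0.005 rad; the final, more distant views gave 0.01–0.03 rad. The limit is 0.12.
- **Loop bar:** measured under the lip, at about lid z 25 mm (limit 14–28).
- **Bottles and robot:** both bottles were standing, and the robot was clear of everything.
- **Lid tilt:** this disagrees with the earlier flat readings. With the latch drawn tight, all three cameras show the lid's rear edge raised about 3.5 mm. The tilt is 0.035 rad (limit 0.06) and the lid origin is about 43–44.6 mm high (limit 45.5). Two of the cameras read the same 1.5 s later, so I left it; it is inside the limits, but not fully flat.

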